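# Return bottles and tube rack to their matching spill trays

### The arm

A 7-joint arm with a two-finger parallel gripper is mounted at the origin on the work surface. World frame = base frame: x ahead of the robot, y to its left, z up, the work surface at z = 0. Lengths are in mm, angles in rad, forces in N, time in s.
With the tool pointing down it reaches from about 400 to 875 mm from the base axis. Payload 4.4 kg.
Tool frame: the origin (TCP) lies between the finger pads; the fingertips stand 11 mm ahead of it and the grasp point (between the pads) lies 8 mm behind it; y points along the fingers, x is the direction in which the jaws open and shut, and the axes are right-handed (so a half turn about y gives the same grasp; the last joint's range is limited). The gripper opens to 85 mm and grips with 20 to 120 N. Pads are 22 mm wide; open, the fingers measure 114 mm over their backs; the gripper's body (76 mm by 85 mm) begins 54 mm behind the grasp point. The pads swing forward as they close: fully open they stand 13 mm farther back than shut.
Start: joints at [-1.301, 0.628, 0.038, 1.517, -0.027, 0.996, -0.02], TCP at [214.167, 613.719, 207.813] pointing down, gripper open.
Joint ranges: [-3.06, 3.06], [-0.37, 2.12], [-1.25, 1.32], [0.18, 2.47], [-1.1, 4.24], [0.23, 1.98], [-2.94, 2.94]. Speed limits (rad/s): [2.57, 2.57, 3.14, 3.14, 3.14, 3.14, 3.14].

### API

Orientations are given as [roll, pitch, yaw] about the fixed x, y, z axes, in that order (R = Rz(yaw) Ry(pitch) Rx(roll)).
In Python, from cell import * gives the robot as it stands.
- The arm moves only by the shell command python3 -m jog 'ROWS'. ROWS is JSON, a list of rows, each an object of numbers: "x", "y", "z": the shift along the tool's x, y, z in mm; "ax", "ay", "az": the turn, a rotation vector about the tool's x, y, z in rad; "grip": the finger opening in mm, from 0 to 85.4. In form: [{"x": .., "y": .., "z": .., "ax": .., "ay": .., "az": .., "grip": ..}, ...]. A call has 1 to 5 rows; each row is the pose to reach, as a shift and turn from the pose commanded when the call began, along the tool's axes at that moment; what a row does not reach only later rows make up. A row lasts 1/10 s, in which the tool goes at most 50 mm and 8.59 degrees, less where a joint would pass 70% of its speed; a pose out of reach is approached as far as the arm can. A call with a gripper value outside its range is refused whole. The fingers move at their own pace and stop on an object; the grip force is fixed at half the most. Time passes only in rows, so rows that repeat a pose let the fingers close. It gives the time, the measured TCP pose, the force and the opening at its end, in the units of the state.
- read_state(): the state, without advancing time (a new reading comes with each control period).
- get_image(name): name is "scene" or "top"; returns a dict with "color" (420x560x3 uint8, red, green, blue), "vfov" (degrees; the focal length in pixels is half the picture's height over the tangent of half this angle, whatever the lens; pixels are square), "cx", "cy" (the principal point, pixels), "camera_from_world" (4x4, takes a point from world to camera coordinates). Camera axes: x right, y down, z forward; pixel columns grow to the right and rows downward; lengths in mm; the calibration is good to about 2 mm. A picture is of the moment at which its call begins. There is no depth.
- finish_job(): hands the job in, once; it reports no verdict.
The state is a dict: "clock": time; "qpos": joint angles; "qd": joint speeds; "tau": joint torques, N m; "eef_pos": TCP position; "tool_rot": TCP orientation; "force": force on the tool from outside, world axes, zero at the start; "torque": the same for the moment, N m; "width": finger opening in mm.
Only numpy, scipy, OpenCV 4.12 (cv2) and the standard library are available. Lean on these libraries where they do the work, as an engineer would, in place of code of your own. Each camera call takes 0.05 s, during which the arm holds its last target.

### The job

Clear up the lab bench: stand each of the three bottles upright in the steel spill tray that matches its foot in shape and size (large round, small round, square), and nest the red tube rack in the long tray of its own outline, nose to nose. Set each one down gently, roughly centred and flat on the tray's floor, and do not tip anything over or push the beaker and the timer away.

Things in the scene. Friction and masses are not known exactly. Their poses are not given: they have to be found in the camera images.
- large_bottle: Large round amber bottle with a blue screw cap and a paper label band, 100 mm tall, about 0.2 to 0.4 kg. Body 60 mm in diameter up to 66 mm height, then a sloping shoulder; cap 36 mm in diameter from 78 to 100 mm height, does not unscrew. Origin: centre of the underside; z up. Round, so its yaw does not matter.
- small_bottle: Small round amber bottle with a blue screw cap and a paper label band, 70 mm tall, about 0.1 kg. Body 38 mm in diameter up to 44 mm height, then a sloping shoulder; cap 24 mm in diameter from 52 to 70 mm height, does not unscrew. Origin: centre of the underside; z up. Round, so its yaw does not matter.
- square_bottle: White square bottle with a round blue screw cap, 88 mm tall, about 0.15 to 0.26 kg. Body 48 x 48 mm up to 60 mm height; cap 30 mm in diameter from 68 to 88 mm height, does not unscrew. Origin: centre of the underside; x and y along the sides of the square, z up. Any quarter turn of it looks the same.
- tube_rack: Red rack of white-capped tubes fixed in it, 0.15 to 0.26 kg. Solid block 108 long (its x), 54 wide (its y), 42 mm tall; caps stand 8 mm higher, inside the outline. Its +x end is the nose: both corners snipped at 45 degrees (17 mm each way), leaving a 20 mm edge; the -x end is square. Long sides parallel from x = -54 to +37 mm. Origin: centre of the underside of the 108 x 54 outline; z up.
- large_round_tray: Large round steel spill tray with a dark floor, for the large bottle: pocket 76 mm in diameter, 84 mm outside. Fixed, cannot be pushed. Its floor is 4 mm above the bench, its wall is 4 mm thick and its rim is 16 mm above the bench. Origin: centre of the underside, on the bench; z up.
- small_round_tray: Small round steel spill tray with a dark floor, for the small bottle: pocket 54 mm in diameter, 62 mm outside. Fixed, cannot be pushed. Its floor is 4 mm above the bench, its wall is 4 mm thick and its rim is 16 mm above the bench. Origin: centre of the underside, on the bench; z up.
- square_tray: Square steel spill tray with a dark floor, for the square bottle: pocket 62 x 62 mm, 70 x 70 mm outside. Fixed, cannot be pushed. Its floor is 4 mm above the bench, its wall is 4 mm thick and its rim is 16 mm above the bench. Origin: centre of the underside, on the bench; z up, x and y along its sides.
- rack_tray: Long steel spill tray with a dark floor of the rack's outline: pocket 118 long (its x), 64 mm wide (its y), both corners of its +x end (nose) snipped at 45 degrees. The rack fits only nose to nose (+x axes the same way), 5 mm to spare on every side. Fixed. Floor 4 mm above the bench, wall 4 mm thick, rim 16 mm above the bench. Origin: centre of the underside; z up.
- beaker: Bystander: open glass beaker, 48 mm across the rim, 60 mm tall, loose. Leave it where it is. Origin: centre of the underside; z up.
- timer: Bystander: flat grey bench timer, 50 x 50 x 20 mm, loose. Leave it where it is. Origin: centre of the underside; z up.

How it is judged (in metres and radians):
At the end, for the whole second after the job is handed in: Each bottle and the rack is flat in its own tray (underside under 8 mm above the bench, tilt under 0.06 rad), at rest, centred within 11 mm (round ones), 12 mm (square) or 10 mm (rack, also in line within 0.2 rad) (horizontal distance between large_bottle and large_round_tray below 0.011 m and z of large_bottle in the frame of large_round_tray below 0.008 m and angle between each of large_bottle, small_bottle, square_bottle, tube_rack's own z axis and vertical below 0.06 rad and linear speed of each of large_bottle, small_bottle, square_bottle, tube_rack below 0.02 m/s and angular speed of each of large_bottle, small_bottle, square_bottle, tube_rack below 0.2 rad/s and horizontal distance between small_bottle and small_round_tray below 0.011 m and z of small_bottle in the frame of small_round_tray below 0.008 m and horizontal distance between square_bottle and square_tray below 0.012 m and z of square_bottle in the frame of square_tray below 0.008 m and horizontal distance between tube_rack and rack_tray below 0.01 m and z of tube_rack in the frame of rack_tray below 0.008 m and angle between the x axis of tube_rack and the x axis of rack_tray, either way round below 0.2 rad); the robot touches nothing.
It fails at once if the beaker or the timer is pushed more than 30 mm or tipped over (distance of any of beaker, timer from where it was at the start of the episode above 0.03 m or angle between any of beaker, timer's own z axis and vertical above 0.5 rad).
It fails at once if a bottle or the tube rack is tipped over (more than about 40 degrees) (angle between any of large_bottle, small_bottle, square_bottle, tube_rack's own z axis and vertical above 0.7 rad).
It fails at once if a bottle or the tube rack is dropped into its tray (moving faster than 0.7 m/s just above the tray's floor) instead of set down ((horizontal distance between large_bottle and large_round_tray below 0.04 m and z of large_bottle in the frame of large_round_tray below 0.04 m and linear speed of large_bottle above 0.7 m/s) or (horizontal distance between small_bottle and small_round_tray below 0.04 m and z of small_bottle in the frame of small_round_tray below 0.04 m and linear speed of small_bottle above 0.7 m/s) or (horizontal distance between square_bottle and square_tray below 0.04 m and z of square_bottle in the frame of square_tray below 0.04 m and linear speed of square_bottle above 0.7 m/s) or (horizontal distance between tube_rack and rack_tray below 0.04 m and z of tube_rack in the frame of rack_tray below 0.04 m and linear speed of tube_rack above 0.7 m/s)).
It also fails if it takes over 102 s, if anything falls off the work surface, if the arm or the gripper's body presses on something with over 40 N, if the wrist force passes 120 N, or if a joint passes its speed limit or range.

## Working session

There is one attempt and no reset: what is moved stays moved. The work goes in short steps, Python scripts to look and compute and a shell command to move; the robot and the scene stay as the last step left them, time stands still between calls to the robot, and variables do not carry over. Pictures are saved under pics/ and viewed, and the job is handed in when it is done.

```bash
ls; mkdir -p pics; python3 - <<'E'
from cell import *
import cv2
print(read_state())
for n in ("top","scene"):
    d=get_image(n); cv2.imwrite(f"pics/{n}0.png",cv2.cvtColor(d["color"],cv2.COLOR_RGB2BGR))
    print(n,d["vfov"],d["cx"],d["cy"],d["camera_from_world"].__repr__(),[k for k in d])
E
```

```text
pics
{'clock': 0.0, 'qpos': array([-1.30081547,  0.62935034,  0.03845303,  1.51837157, -0.0269832 ,
        0.99625873, -0.02004602]), 'qd': array([ 6.59080991e-04, -1.09049232e-03, -3.29936654e-04,  9.06379318e-05,
       -3.18161203e-04, -1.31066795e-03, -1.66300164e-03]), 'tau': array([-3.97751701e-04, -5.63412988e+01,  1.22657362e+00, -1.93453038e+01,
        1.10791769e-02,  1.03263554e-02,  8.62075638e-06]), 'eef_pos': array([213.9469014 , 613.08419702, 206.88544222]), 'tool_rot': array([-1.57084177,  0.00186911,  1.2349695 ]), 'force': array([-0.74524243, -0.2868881 , -0.30435512]), 'torque': array([-0.00783293, -0.00250705, -0.02250191]), 'width': 85.48889236888996}
top 42.2064422267937 274.5747786633314 205.81264187186713 array([[ 1.71311172e-02, -9.99776207e-01,  1.24120961e-02,
        -1.45605439e+01],
       [-9.84731412e-01, -1.90215731e-02, -1.73038220e-01,
         5.13948084e+02],
       [ 1.73235593e-01, -9.25824289e-03, -9.84836897e-01,
         1.20319382e+03],
       [ 0.00000000e+00,  0.00000000e+00,  0.00000000e+00,
         1.00000000e+00]]) ['color', 'vfov', 'cx', 'cy', 'camera_from_world']
scene 53.10749209183496 280.39380989296154 207.35920023462742 array([[ 7.48151355e-02,  9.97170504e-01,  7.32671214e-03,
        -1.56915154e+01],
       [ 8.46366697e-01, -5.96120192e-02, -5.29254024e-01,
        -4.39724359e+02],
       [-5.27319742e-01,  4.57972967e-02, -8.48431787e-01,
         1.30121088e+03],
       [ 0.00000000e+00,  0.00000000e+00,  0.00000000e+00,
         1.00000000e+00]]) ['color', 'vfov', 'cx', 'cy', 'camera_from_world']
```

View pics/top0.png

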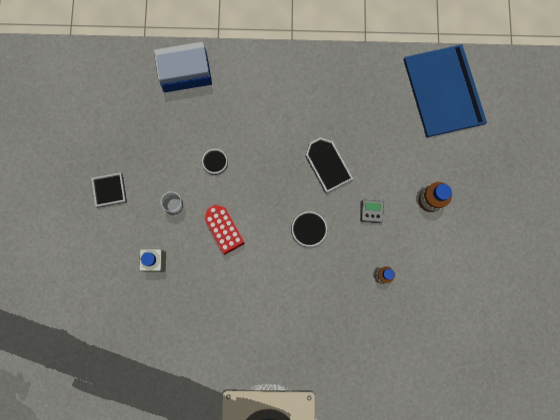

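View pics/scene0.png

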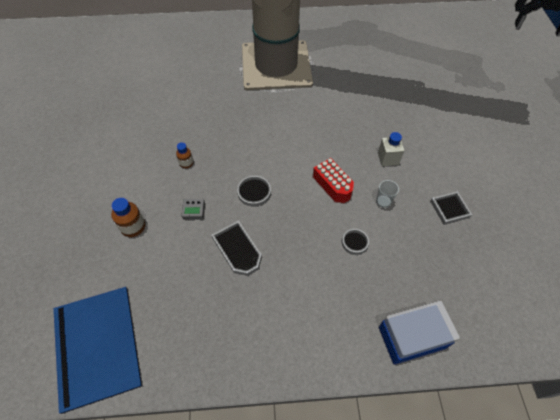

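```bash
cat > h.py <<'E'
import numpy as np, cv2
def K(d):
    f=d["color"].shape[0]/2/np.tan(np.radians(d["vfov"]/2))
    return f
def ray(d,u,v,z):
    M=np.array(d["camera_from_world"]);R=M[:3,:3];t=M[:3,3];f=K(d)
    c=-R.T@t; r=R.T@np.array([(u-d["cx"])/f,(v-d["cy"])/f,1.])
    return (c+r*(z-c[2])/r[2])[:2]
def proj(d,p):
    M=np.array(d["camera_from_world"]);q=M[:3,:3]@np.array(p,float)+M[:3,3];f=K(d)
    return q[0]/q[2]*f+d["cx"],q[1]/q[2]*f+d["cy"]
def crop(d,u,v,w,h,s,name):
    im=cv2.cvtColor(d["color"],cv2.COLOR_RGB2BGR)[v:v+h,u:u+w]
    im=cv2.resize(im,None,fx=s,fy=s,interpolation=cv2.INTER_CUBIC)
    for i in range(0,w,10):
        cv2.putText(im,str(u+i),(i*s,8),0,.3,(0,255,255),1); cv2.line(im,(i*s,10),(i*s,14),(0,255,255),1)
    for j in range(0,h,10):
        cv2.putText(im,str(v+j),(0,j*s+4),0,.3,(0,255,255),1)
    cv2.imwrite("pics/"+name,im)
E
python3 - <<'E'
from cell import *
from h import *
d=get_image("top")
crop(d,80,130,170,150,4,"t_left.png")
crop(d,285,130,175,160,4,"t_right.png")
d=get_image("scene")
crop(d,100,130,180,150,4,"s_left.png")
crop(d,300,120,180,140,4,"s_right.png")
E
```

```text
(no output)
```

View pics/t_left.png

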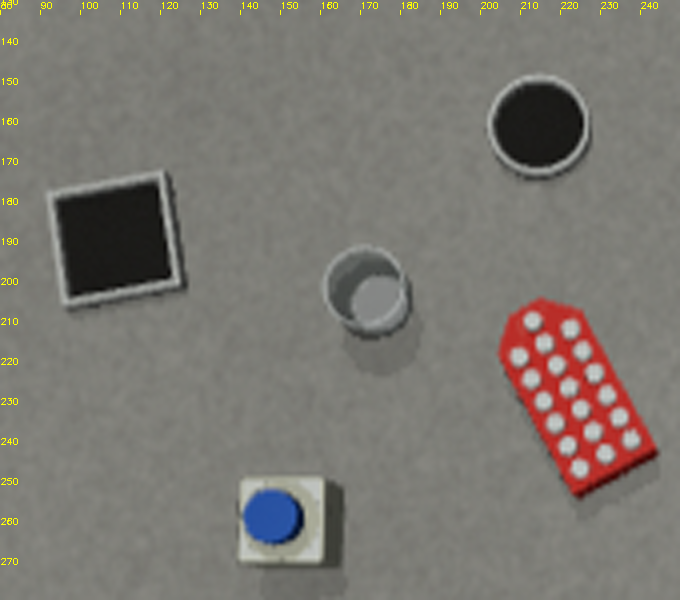

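View pics/t_right.png

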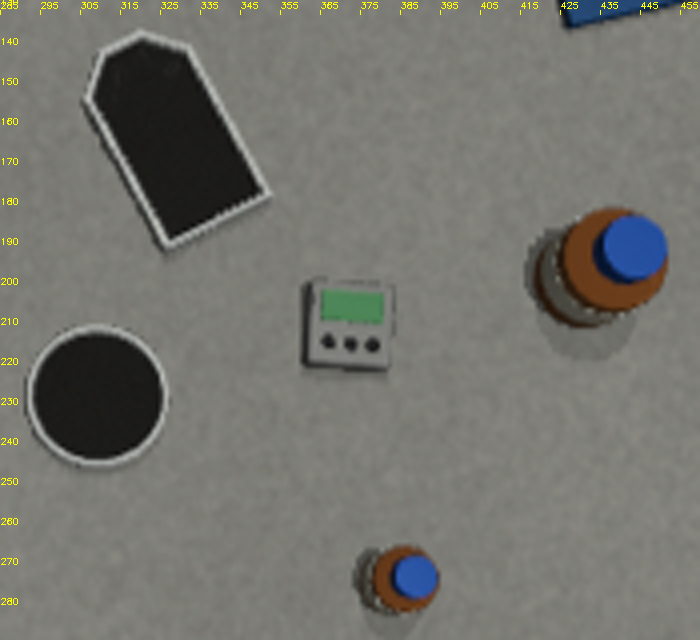

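View pics/s_left.png

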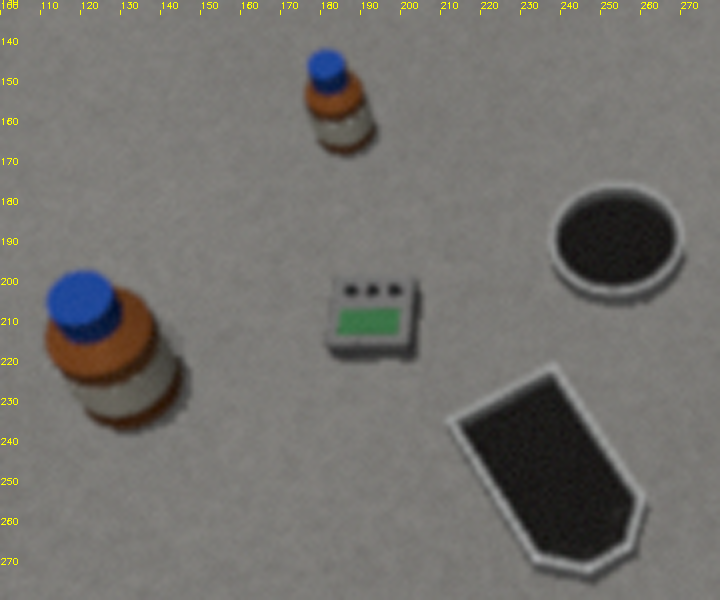

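View pics/s_right.png

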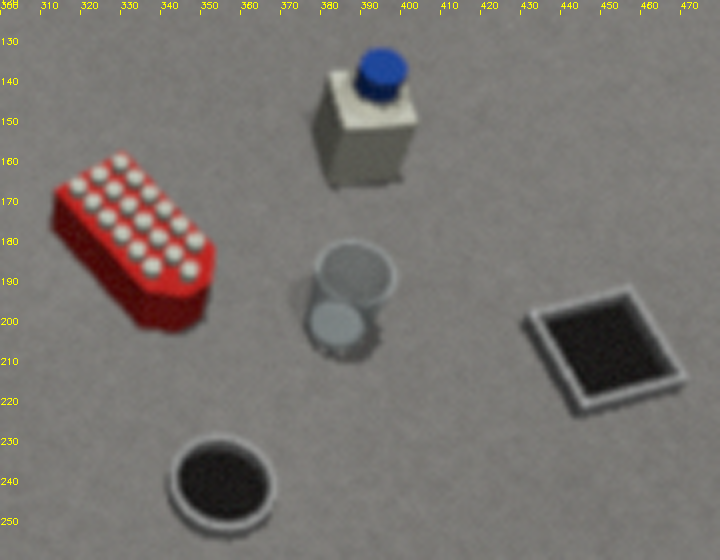

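```bash
cat > m.py <<'E'
from cell import *
from h import *
T=get_image("top");S=get_image("scene")
t=lambda c,o,z:ray(T,o[0]+c[0]/4-.375,o[1]+c[1]/4-.375,z)
tl=(80,130);tr=(285,130);sl=(100,130);sr=(300,120)
def b(n,a,oa,c,oc,z): print(n,t(a,oa,z).round(1),ray(S,oc[0]+c[0]/4-.375,oc[1]+c[1]/4-.375,z).round(1))
b("Lcap",(633,247),tr,(82,297),sl,100)
b("Scap",(416,577),tr,(327,65),sl,70)
b("Qcap",(273,516),tl,(383,68),sr,88)
b("Ltray",(97,395),tr,(617,243),sl,16)
b("Stray",(539,125),tl,(222,484),sr,16)
b("beaker",(367,291),tl,(355,275),sr,60)
b("timer",(351,326),tr,(372,316),sl,20)
s=lambda c,o,z:ray(S,o[0]+c[0]/4-.375,o[1]+c[1]/4-.375,z)
def poly(n,P,z):
    P=np.array(P); print(n,P.round(1).tolist()); return P
def rect(P):
    e=P-np.roll(P,-1,0); a=np.degrees(np.arctan2(e[:,1],e[:,0]))
    print("  c",P.mean(0).round(1),"len",np.linalg.norm(e,axis=1).round(1),"ang",a.round(1))
for f,o,C in((t,tl,[(48,192),(165,171),(185,287),(66,307)]),(s,sr,[(527,317),(632,288),(687,379),(580,409)])):
    rect(np.array([f(c,o,16) for c in C]))
print("qbottle")
rect(np.array([t(c,tl,60) for c in[(240,478),(322,478),(322,563),(240,563)]]))
rect(np.array([s(c,sr,60) for c in[(330,71),(403,73),(417,124),(346,129)]]))
print("rtray")
# order: rear1, rear2, side2, nose2, nose1, side1 (image ccw)
def fit(P,L,W,sn):  # model outline
    from scipy.optimize import least_squares
    w=W/2;l=L/2
    M=np.array([(-l,w),(-l,-w),(l-sn,-w),(l,-w+sn),(l,w-sn),(l-sn,w)])
    g=lambda x:(M@np.array([[np.cos(x[2]),np.sin(x[2])],[-np.sin(x[2]),np.cos(x[2])]])+x[:2]-P).ravel()
    x0=[*P.mean(0),np.arctan2(*(P[3:5].mean(0)-P[:2].mean(0))[::-1])]
    r=least_squares(g,x0); print(" fit",r.x.round(3)," deg",np.degrees(r.x[2]).round(1),"res",r.fun.round(1))
    return r.x
w=4
fit(np.array([t(c,tr,16) for c in[(168,249),(270,194),(191,48),(140,32),(103,50),(87,98)]]),126,72,19)
fit(np.array([s(c,sl,16) for c in[(554,364),(450,420),(535,570),(590,575),(632,545),(643,496)]])[[0,1,2,3,4,5]],126,72,19)
print("rack")
fit(np.array([t(c,tl,42) for c in[(575,488),(656,449),(583,312),(540,298),(510,315),(500,352)]]),108,54,17)
fit(np.array([s(c,sr,42) for c in[(122,151),(53,190),(135,285),(170,295),(205,282),(213,243)]]),108,54,17)
E
python3 m.py
```

```text
Lcap [ 544. -376.] [ 546.8 -374.4]
Scap [ 362.3 -258.9] [ 365.9 -257.3]
Qcap [384.9 268.1] [387.9 269.8]
Ltray [467.3 -86.4] [474.2 -85.4]
Stray [625.  139.6] [629.4 140. ]
beaker [514.9 228.6] [520.6 230.4]
timer [ 510.3 -234.6] [ 519.2 -232.8]
  c [550.9 385.3] len [69.4 71.3 69.8 70.3] ang [ 101.7   13.2  -79.1 -167.1]
  c [554.3 387. ] len [72.3 67.9 71.4 67.3] ang [ -76.9 -168.7  102.7   12.1]
qbottle
  c [384.6 269.7] len [45.5 47.1 45.2 47.1] ang [  91.     3.1  -89.  -176.6]
  c [388.8 270.6] len [46.4 41.8 45.1 47.5] ang [-96.  179.   91.1   0.4]
rtray
 fit [ 6.25801e+02 -1.29654e+02  4.90000e-01]  deg 28.1 res [-1.7  0.2 -2.3 -2.7  3.3  0.8  1.7 -4.1 -2.6  3.7  1.6  2.1]
 fit [ 6.28835e+02 -1.27676e+02  5.00000e-01]  deg 28.6 res [-1.2 -0.4  0.2 -3.1 -2.4  0.9  0.1 -3.2 -0.1  2.9  3.5  3. ]
rack
 fit [464.518 113.22    0.522]  deg 29.9 res [-2.9  0.9  1.  -0.7  1.8  0.6  0.4 -1.1  0.7 -0.6 -1.   0.8]
 fit [463.536 111.583   0.495]  deg 28.3 res [-1.8 -0.8 -3.8 -1.4  2.3  1.1  0.6  4.4 -1.1 -0.3  3.9 -3. ]
```

```bash
cat > go.py <<'E'
import sys
from cell import *
from h import *
from scipy.spatial.transform import Rotation as Ro
s=read_state()
R=Ro.from_euler("xyz",s["tool_rot"])
a=[float(v) for v in sys.argv[1:]]
p=np.array(s["eef_pos"])
print("at",p.round(1),"rot",np.array(s["tool_rot"]).round(3),"w",round(s["width"],1),"clk",round(s["clock"],2),"F",np.array(s["force"]).round(1))
if len(a)>=3:
    print("shift",(R.inv().apply(np.array(a[:3])-p)).round(1), "dist",np.linalg.norm(np.array(a[:3])-p).round(0))
if len(a)>3:
    Rt=Ro.from_euler("xyz",[-np.pi/2,0,a[3]]); print("turn",(R.inv()*Rt).as_rotvec().round(3))
E
python3 go.py 386.5 269.3 160 1.606
```

```text
at [214.1 613.5 207.5] rot [-1.571e+00  1.000e-03  1.235e+00] w 85.2 clk 0.3 F [-0.4  0.8 -0.5]
shift [-268.1   47.7 -276.2] dist 388.0
turn [-0.    -0.371 -0.001]
```

```bash
python3 -m jog '[{"x":-27,"y":2,"z":-28,"ay":-0.07,"grip":85},{"x":-54,"y":4,"z":-56,"ay":-0.15,"grip":85},{"x":-81,"y":6,"z":-84,"ay":-0.22,"grip":85},{"x":-108,"y":8,"z":-112,"ay":-0.3,"grip":85},{"x":-134,"y":10,"z":-138,"ay":-0.371,"grip":85}]'; python3 go.py 386.5 269.3 160 1.606
```

```text
at [214.1 613.5 207.5] rot [-1.571e+00  1.000e-03  1.235e+00] w 85.2 clk 0.3 F [-0.4  0.8 -0.5]
shift [-268.1   47.7 -276.2] dist 388.0
turn [-0.    -0.371 -0.001]$[0]: bad value
```

```bash
python3 -m jog '[{"x":-27,"y":2,"z":-28,"ax":0,"ay":-0.07,"az":0,"grip":85},{"x":-54,"y":4,"z":-56,"ax":0,"ay":-0.15,"az":0,"grip":85},{"x":-81,"y":6,"z":-84,"ax":0,"ay":-0.22,"az":0,"grip":85},{"x":-108,"y":8,"z":-112,"ax":0,"ay":-0.3,"az":0,"grip":85},{"x":-134,"y":10,"z":-138,"ax":0,"ay":-0.371,"az":0,"grip":85}]'; python3 go.py 386.5 269.3 160 1.606
```

```text
clock: 0.8
eef_pos: [301.1, 440.1, 197.8]
tool_rot: [-1.571, 0.0, 1.609]
force: [0.4, -0.5, 0.2]
width: 84.7
at [301.1 440.1 197.8] rot [-1.571  0.     1.609] w 84.7 clk 0.8 F [ 0.4 -0.5  0.2]
shift [-173.9   37.9  -78.8] dist 195.0
turn [ 0.     0.003 -0.   ]
```

```bash
python3 -m jog '[{"x":-35,"y":8,"z":-16,"ax":0,"ay":0,"az":0,"grip":85},{"x":-70,"y":16,"z":-32,"ax":0,"ay":0,"az":0,"grip":85},{"x":-105,"y":24,"z":-48,"ax":0,"ay":0,"az":0,"grip":85},{"x":-140,"y":30,"z":-64,"ax":0,"ay":0,"az":0,"grip":85},{"x":-174,"y":38,"z":-79,"ax":0,"ay":0,"az":0,"grip":85}]'; python3 -m jog '[{"x":0,"y":0,"z":0,"ax":0,"ay":0,"az":0,"grip":85}]'; python3 go.py 386.5 269.3 120 1.606
python3 - <<'E'
from cell import *
from h import *
d=get_image("top");crop(d,90,160,170,150,4,"t1.png");print(proj(d,(386.5,269.3,88)))
d=get_image("scene");crop(d,310,60,180,150,4,"s1.png")
E
```

```text
clock: 1.3
eef_pos: [386.3, 269.3, 159.9]
tool_rot: [-1.572, -0.0, 1.606]
force: [0.9, 0.6, -0.1]
width: 85.1
clock: 1.4
eef_pos: [387.2, 264.5, 159.1]
tool_rot: [-1.57, 0.004, 1.597]
force: [-0.9, 0.2, 0.5]
width: 85.0
at [387.2 264.5 159.1] rot [-1.57   0.004  1.597] w 85.0 clk 1.4 F [-0.9  0.2  0.5]
shift [ 5.  39.   0.6] dist 39.0
turn [-0.001 -0.009 -0.004]
(np.float64(147.368874611168), np.float64(257.87671824935325))
```

View pics/s1.png

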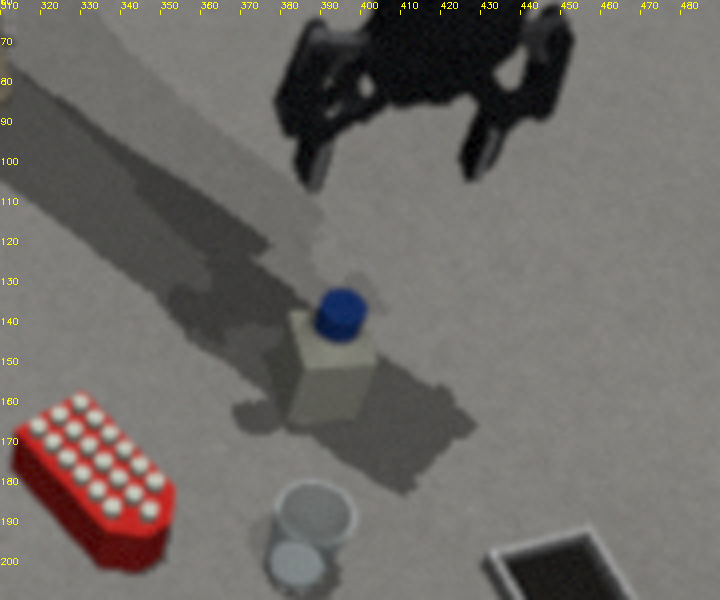

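View pics/t1.png

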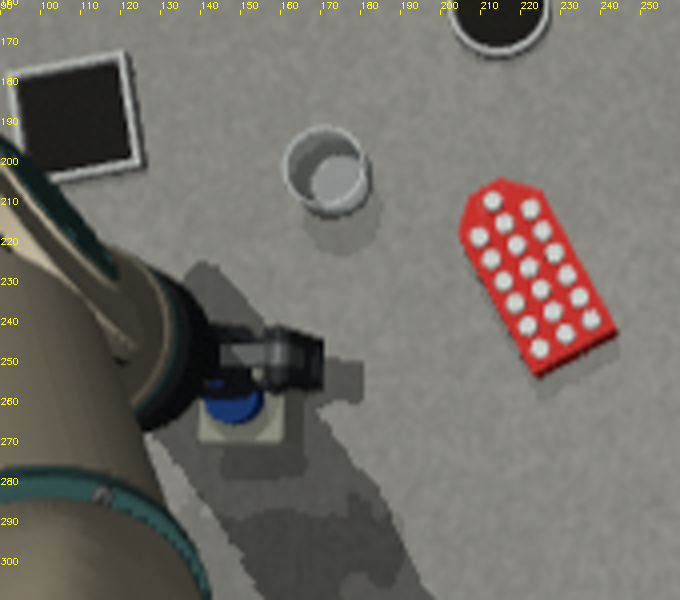

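```bash
python3 go.py 386.5 269.3 120 1.606; python3 - <<'E'
from cell import *
from h import *
p=read_state()["eef_pos"]
for n in("scene","top"):
    d=get_image(n)
    print(n,[np.round(proj(d,p+np.array([0,dy,dz])),1) for dy in(-45,45) for dz in (-11,2)])
E
```

```text
at [385.8 270.  159.8] rot [-1.571 -0.     1.604] w 84.8 clk 1.5 F [-0.1  1.  -0.1]
shift [-0.7 39.8 -0.7] dist 40.0
turn [-0.    -0.002  0.   ]
scene [array([382.5, 119.5]), array([383.7, 115.5]), array([420.3, 117.5]), array([422. , 113.6])]
top [array([162.5, 256.3]), array([161.3, 255.8]), array([118.7, 255.5]), array([117. , 254.9])]
```

```bash

python3 - <<'E'
from cell import *
from h import *
for n,o in(("top",(90,160)),("scene",(310,60))):
    d=get_image(n);p=read_state()["eef_pos"]
    for dy in(-45,45):
        for dz in (-11,2):
            u,v=proj(d,p+np.array([0,dy,dz])); cv2.circle(d["color"],(int(round(u)),int(round(v))),1,(255,0,0) if dz<0 else (255,255,0),-1)
    crop(d,*o,180,150,4,n+"2.png")
print(p)
E
```

```text
[384.93373037 272.12808456 160.06121021]
```

View pics/scene2.png

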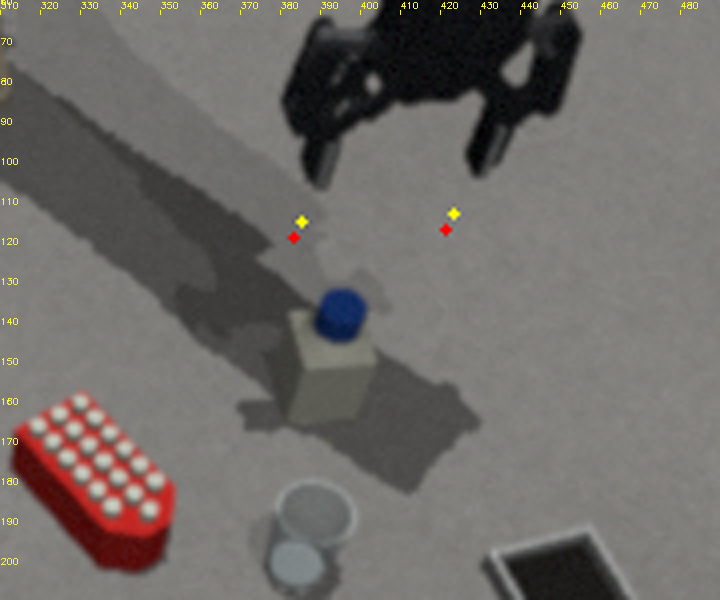

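View pics/top2.png

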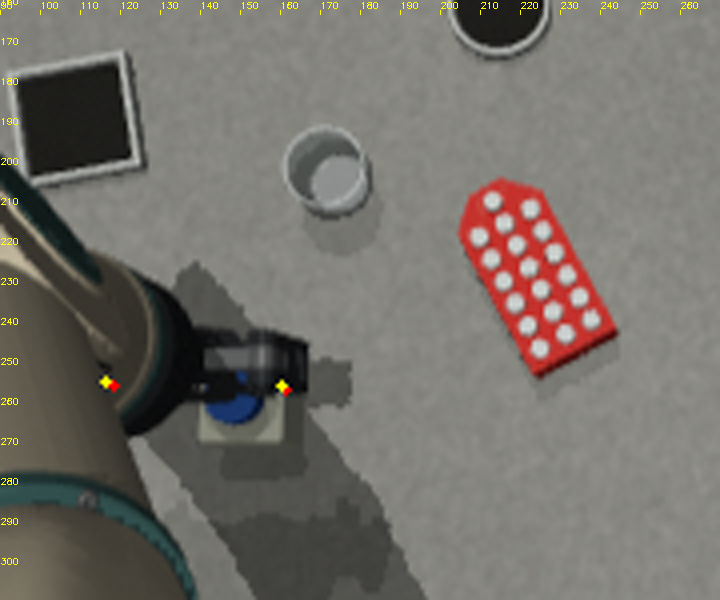

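```bash
python3 -m jog '[{"x":0,"y":15,"z":0,"ax":0,"ay":0,"az":0,"grip":85},{"x":0,"y":30,"z":0,"ax":0,"ay":0,"az":0,"grip":85},{"x":0,"y":45,"z":0,"ax":0,"ay":0,"az":0,"grip":85},{"x":0,"y":45,"z":0,"ax":0,"ay":0,"az":0,"grip":85}]'; 
cat > look.py <<'E'
import sys
from cell import *
from h import *
from scipy.spatial.transform import Rotation as Ro
tag=sys.argv[1]; ou,ov=int(sys.argv[2]),int(sys.argv[3]); n=sys.argv[4]
d=get_image(n); s=read_state(); p=np.array(s["eef_pos"]);R=Ro.from_euler("xyz",s["tool_rot"]).as_matrix()
w=s["width"]/2
for sx in(-w,w):
    for dy,c in((11,(255,0,0)),(-8,(255,255,0))):
        u,v=proj(d,p+R@np.array([sx,dy,0])); cv2.circle(d["color"],(int(round(u)),int(round(v))),1,c,-1)
crop(d,ou,ov,180,150,4,tag+".png")
E
python3 look.py s3 310 60 scene; python3 look.py t3 90 160 top; python3 go.py
```

```text
clock: 2.1
eef_pos: [383.8, 270.9, 113.6]
tool_rot: [-1.568, 0.002, 1.608]
force: [-0.5, 0.7, 0.2]
width: 84.9
at [385.  271.4 115. ] rot [-1.571 -0.     1.608] w 85.5 clk 2.2 F [ 0.6  0.1 -0.4]
```

View pics/s3.png

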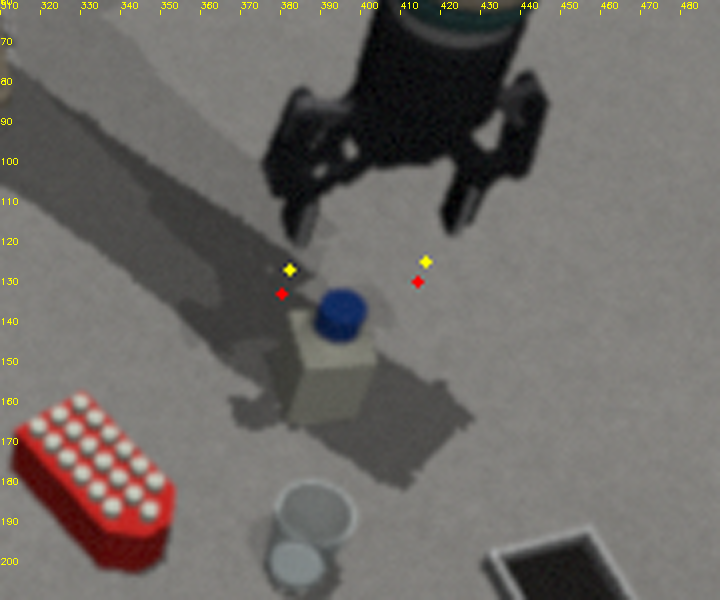

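View pics/t3.png

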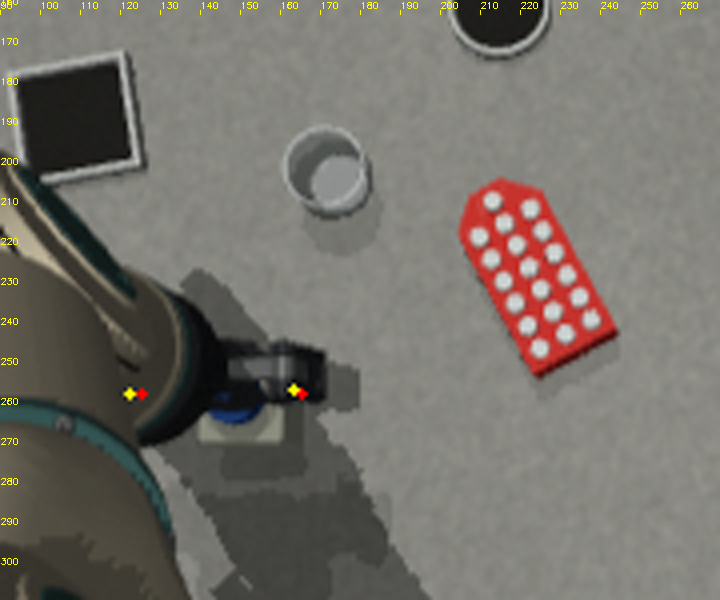

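```bash
python3 -m jog '[{"x":0,"y":15,"z":0,"ax":0,"ay":0,"az":0,"grip":85},{"x":0,"y":30,"z":0,"ax":0,"ay":0,"az":0,"grip":85},{"x":0,"y":45,"z":0,"ax":0,"ay":0,"az":0,"grip":85},{"x":0,"y":45,"z":0,"ax":0,"ay":0,"az":0,"grip":85},{"x":0,"y":45,"z":0,"ax":0,"ay":0,"az":0,"grip":85}]'; 
python3 look.py s4 310 60 scene; python3 look.py t4 90 160 top; python3 go.py
```

```text
clock: 2.7
eef_pos: [385.6, 271.1, 70.5]
tool_rot: [-1.571, -0.001, 1.606]
force: [0.2, 0.3, -0.3]
width: 85.3
at [386.  271.2  70.8] rot [-1.572e+00 -1.000e-03  1.606e+00] w 85.0 clk 2.8 F [ 0.1  0.6 -0.1]
```

View pics/s4.png

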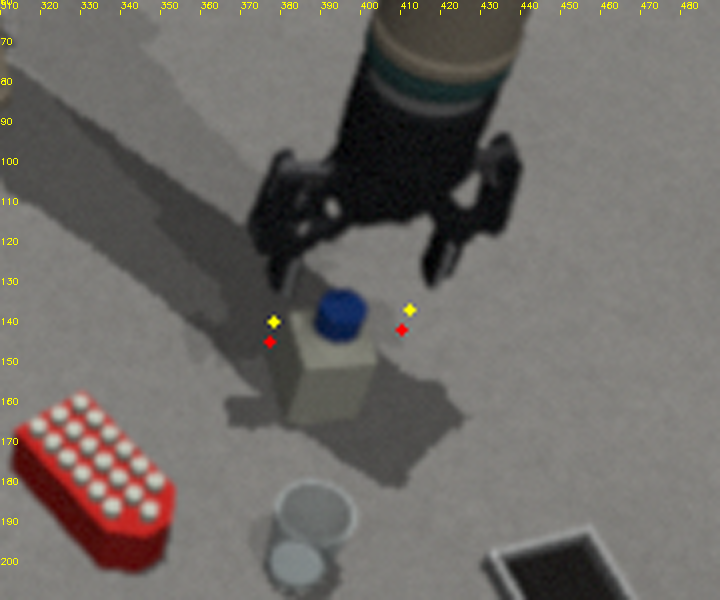

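View pics/t4.png

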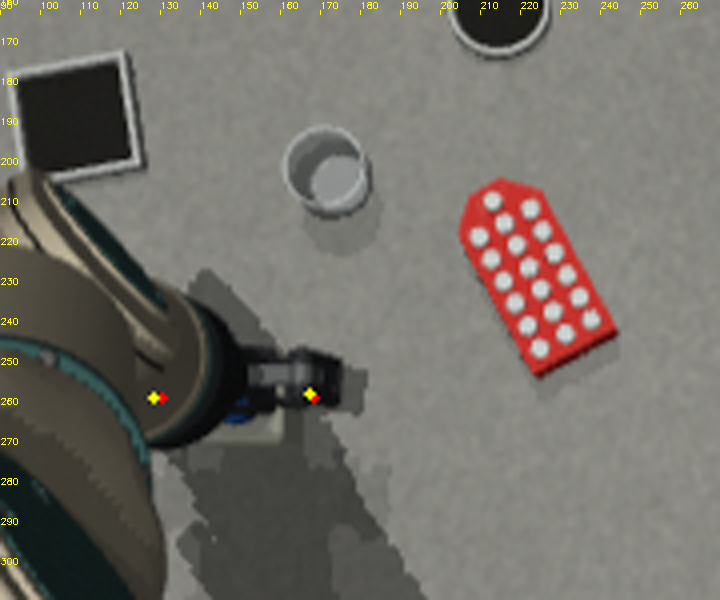

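```bash
python3 -m jog '[{"x":0,"y":12,"z":0,"ax":0,"ay":0,"az":0,"grip":85},{"x":0,"y":24,"z":0,"ax":0,"ay":0,"az":0,"grip":85},{"x":0,"y":36,"z":0,"ax":0,"ay":0,"az":0,"grip":85},{"x":0,"y":36,"z":0,"ax":0,"ay":0,"az":0,"grip":85},{"x":0,"y":36,"z":0,"ax":0,"ay":0,"az":0,"grip":85}]'; 
python3 look.py s5 310 60 scene;  python3 go.py
```

```text
clock: 3.3
eef_pos: [385.1, 270.4, 33.5]
tool_rot: [-1.57, 0.001, 1.606]
force: [-0.4, -0.6, -0.0]
width: 85.0
at [385.4 270.6  33.8] rot [-1.571  0.     1.606] w 85.1 clk 3.35 F [-0.3 -0.5 -0.5]
```

View pics/s5.png

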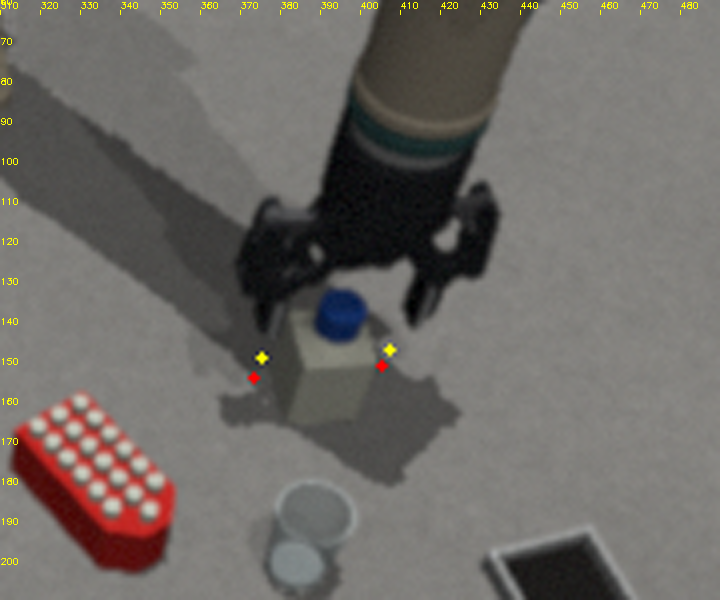

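```bash
python3 look.py t5 70 160 top;  python3 - <<'E'
from cell import *
from h import *
for n in("scene","top"):
    d=get_image(n)
    M=np.array(d["camera_from_world"]);print(n,"cam at",(-M[:3,:3].T@M[:3,3]).round())
    for z in (0,30,62,88,96,120): print(z,np.round(proj(d,(385.5,270.5,z)),1),np.round(proj(d,(423,270.5,z)),1))
E
```

```text
scene cam at [1059.  -70.  871.]
0 [387.5 158.3] [390.5 169.7]
30 [390.1 151. ] [393.2 162.5]
62 [393.  142.8] [396.2 154.5]
88 [395.4 135.9] [398.8 147.6]
96 [396.2 133.7] [399.7 145.5]
120 [398.6 126.9] [402.2 138.8]
top cam at [ 298.    6. 1274.]
0 [155.1 261.3] [155.9 245.2]
30 [152.4 260.3] [153.3 243.9]
62 [149.4 259.2] [150.3 242.4]
88 [146.8 258.3] [147.8 241.1]
96 [146. 258.] [147.  240.7]
120 [143.5 257.1] [144.5 239.5]
```

View pics/t5.png

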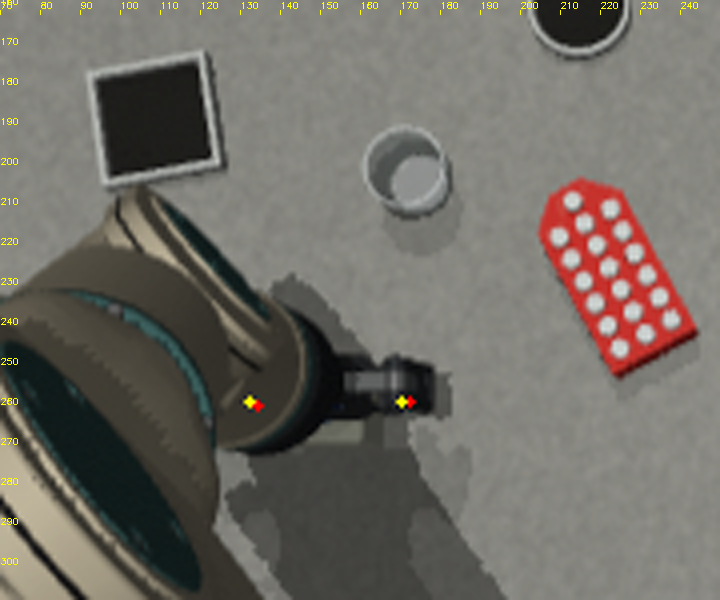

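```bash
python3 - <<'E'
from cell import *
from h import *
d=get_image("scene")
for x in (374,385,396):
  for y in (222,319):
    print(x,y,[(z,np.round(proj(d,(x,y,z)),1).tolist()) for z in (25,35,45,55,65)])
E
```

```text
374 222 [(25, [370.3, 149.8]), (35, [371.0, 147.3]), (45, [371.8, 144.8]), (55, [372.5, 142.2]), (65, [373.3, 139.6])]
374 319 [(25, [407.0, 147.8]), (35, [408.0, 145.3]), (45, [409.0, 142.8]), (55, [410.1, 140.2]), (65, [411.1, 137.6])]
385 222 [(25, [371.1, 153.1]), (35, [371.8, 150.6]), (45, [372.6, 148.1]), (55, [373.4, 145.5]), (65, [374.1, 142.9])]
385 319 [(25, [408.0, 151.1]), (35, [409.0, 148.6]), (45, [410.0, 146.1]), (55, [411.1, 143.5]), (65, [412.2, 140.9])]
396 222 [(25, [371.9, 156.4]), (35, [372.7, 154.0]), (45, [373.4, 151.5]), (55, [374.2, 148.9]), (65, [375.0, 146.3])]
396 319 [(25, [409.0, 154.4]), (35, [410.0, 151.9]), (45, [411.1, 149.4]), (55, [412.1, 146.8]), (65, [413.2, 144.2])]
```

```bash
python3 -m jog '[{"x":0,"y":0,"z":0,"ax":0,"ay":0,"az":0,"grip":56},{"x":0,"y":0,"z":0,"ax":0,"ay":0,"az":0,"grip":56},{"x":0,"y":0,"z":0,"ax":0,"ay":0,"az":0,"grip":56},{"x":0,"y":0,"z":0,"ax":0,"ay":0,"az":0,"grip":56}]'; 
python3 look.py s6 310 60 scene;  python3 go.py
```

```text
clock: 3.95
eef_pos: [385.4, 270.6, 33.8]
tool_rot: [-1.571, -0.0, 1.606]
force: [-0.3, 0.1, 0.5]
width: 56.1
at [385.4 270.6  33.8] rot [-1.571  0.     1.606] w 56.5 clk 4.0 F [ 0.1 -0.  -0.5]
```

View pics/s6.png

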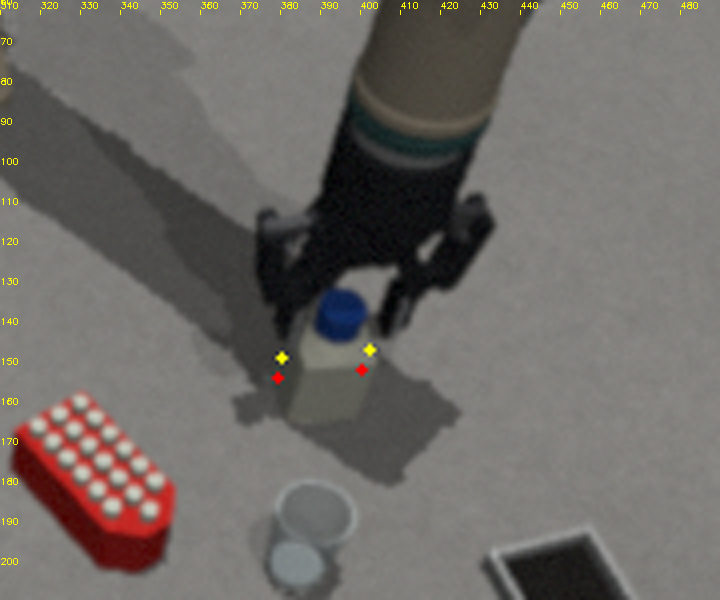

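```bash
python3 -m jog '[{"x":0,"y":-7,"z":0,"ax":0,"ay":0,"az":0,"grip":56},{"x":0,"y":-14,"z":0,"ax":0,"ay":0,"az":0,"grip":56},{"x":0,"y":-14,"z":0,"ax":0,"ay":0,"az":0,"grip":42},{"x":0,"y":-14,"z":0,"ax":0,"ay":0,"az":0,"grip":42},{"x":0,"y":-14,"z":0,"ax":0,"ay":0,"az":0,"grip":42}]'; 
python3 look.py s7 310 60 scene;  python3 go.py
```

```text
clock: 4.5
eef_pos: [385.4, 270.6, 47.9]
tool_rot: [-1.571, -0.0, 1.606]
force: [-0.4, 0.1, -0.5]
width: 41.8
at [385.3 270.5  47.7] rot [-1.571  0.     1.606] w 41.8 clk 4.55 F [ 0.  -0.5 -0.3]
```

View pics/s7.png

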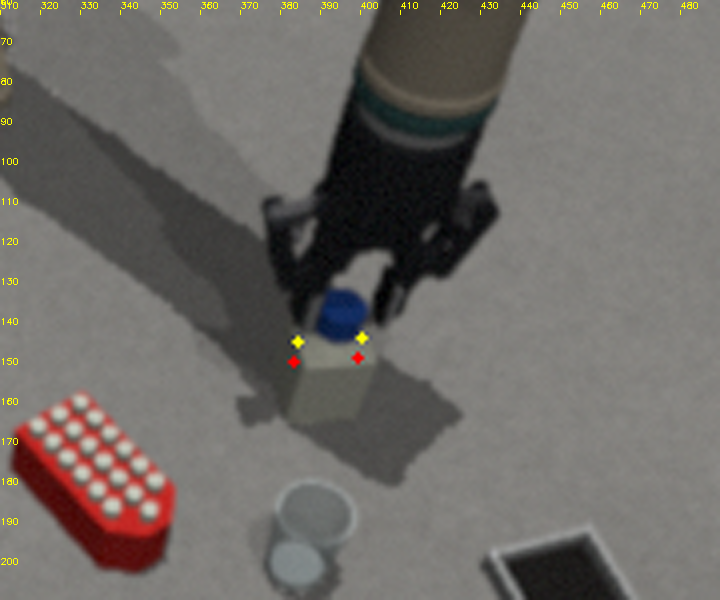

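```bash
python3 -m jog '[{"x":0,"y":0,"z":0,"ax":0,"ay":0,"az":0,"grip":80},{"x":0,"y":0,"z":0,"ax":0,"ay":0,"az":0,"grip":80},{"x":0,"y":0,"z":0,"ax":0,"ay":0,"az":0,"grip":80},{"x":0,"y":14,"z":0,"ax":0,"ay":0,"az":0,"grip":80},{"x":0,"y":26,"z":0,"ax":0,"ay":0,"az":0,"grip":80}]'; python3 -m jog '[{"x":0,"y":5,"z":0,"ax":0,"ay":0,"az":0,"grip":80},{"x":0,"y":10,"z":0,"ax":0,"ay":0,"az":0,"grip":80},{"x":0,"y":10,"z":0,"ax":0,"ay":0,"az":0,"grip":80}]'; 
python3 look.py s8 310 60 scene;  python3 go.py
```

```text
clock: 5.05
eef_pos: [385.6, 270.8, 21.5]
tool_rot: [-1.571, -0.0, 1.606]
force: [-0.3, -0.2, -1.0]
width: 80.0
clock: 5.35
eef_pos: [385.0, 270.4, 11.2]
tool_rot: [-1.57, 0.001, 1.606]
force: [-0.3, -0.0, -0.0]
width: 80.1
at [385.2 270.5  11.6] rot [-1.57   0.     1.606] w 80.1 clk 5.4 F [-0.6  0.5  0.6]
```

View pics/s8.png

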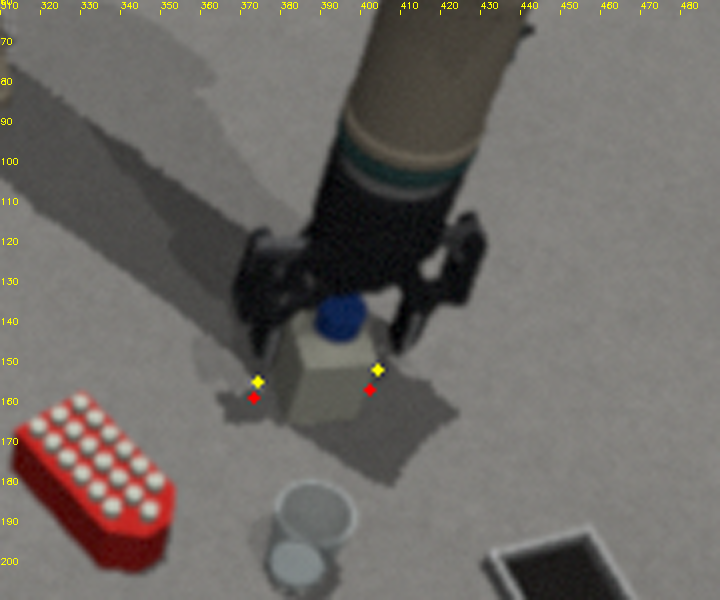

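```bash
python3 -m jog '[{"x":0,"y":4,"z":0,"ax":0,"ay":0,"az":0,"grip":80},{"x":0,"y":7,"z":0,"ax":0,"ay":0,"az":0,"grip":60},{"x":0,"y":7,"z":0,"ax":0,"ay":0,"az":0,"grip":40},{"x":0,"y":7,"z":0,"ax":0,"ay":0,"az":0,"grip":40},{"x":0,"y":7,"z":0,"ax":0,"ay":0,"az":0,"grip":40}]'; python3 -m jog '[{"x":0,"y":0,"z":0,"ax":0,"ay":0,"az":0,"grip":40}]';
python3 look.py s9 310 60 scene;  python3 go.py
```

```text
clock: 5.9
eef_pos: [385.4, 270.4, 4.9]
tool_rot: [-1.571, 0.0, 1.606]
force: [-0.4, -0.1, 0.8]
width: 47.1
clock: 6.0
eef_pos: [385.3, 270.4, 4.9]
tool_rot: [-1.571, 0.0, 1.606]
force: [-0.3, -1.2, 1.5]
width: 47.1
at [385.4 270.4   4.9] rot [-1.571  0.     1.606] w 47.2 clk 6.05 F [-0.6 -1.4  2.3]
```

View pics/s9.png

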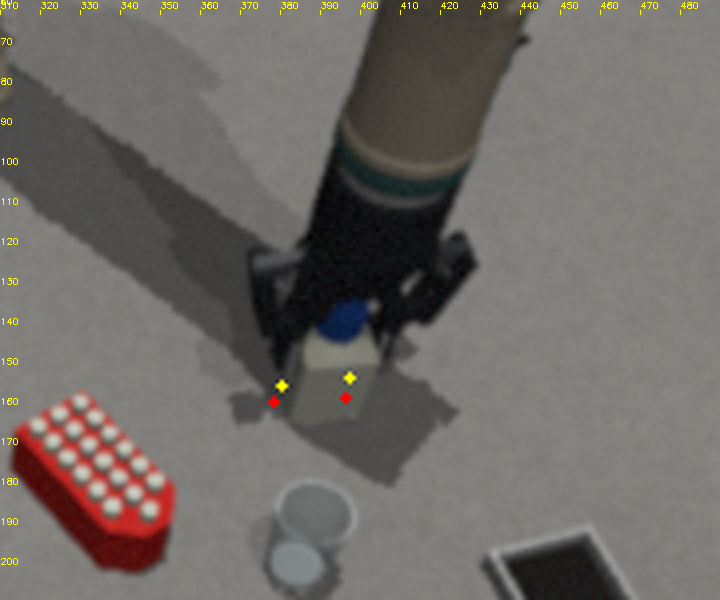

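```bash
python3 -m jog '[{"x":0,"y":-5,"z":0,"ax":0,"ay":0,"az":0,"grip":40},{"x":0,"y":-20,"z":0,"ax":0,"ay":0,"az":0,"grip":40},{"x":0,"y":-40,"z":0,"ax":0,"ay":0,"az":0,"grip":40},{"x":0,"y":-60,"z":0,"ax":0,"ay":0,"az":0,"grip":40},{"x":0,"y":-80,"z":0,"ax":0,"ay":0,"az":0,"grip":40}]'; python3 go.py 551.5 383.5 85 1.789
```

```text
clock: 6.55
eef_pos: [385.1, 270.6, 85.6]
tool_rot: [-1.57, -0.0, 1.606]
force: [-0.1, 0.0, -3.1]
width: 47.2
at [385.1 270.6  85.6] rot [-1.57  -0.     1.606] w 47.2 clk 6.55 F [-0.1  0.  -3.1]
shift [ 106.9    0.5 -170.3] dist 201.0
turn [-0.    -0.183  0.   ]
```

```bash
python3 -m jog '[{"x":20,"y":0,"z":-32,"ax":0,"ay":-0.04,"az":0,"grip":40},{"x":43,"y":0,"z":-68,"ax":0,"ay":-0.08,"az":0,"grip":40},{"x":65,"y":0,"z":-104,"ax":0,"ay":-0.12,"az":0,"grip":40},{"x":87,"y":0,"z":-140,"ax":0,"ay":-0.15,"az":0,"grip":40},{"x":107,"y":0,"z":-170,"ax":0,"ay":-0.183,"az":0,"grip":40}]'; python3 -m jog '[{"x":0,"y":20,"z":0,"ax":0,"ay":0,"az":0,"grip":40},{"x":0,"y":35,"z":0,"ax":0,"ay":0,"az":0,"grip":40},{"x":0,"y":35,"z":0,"ax":0,"ay":0,"az":0,"grip":40},{"x":0,"y":35,"z":0,"ax":0,"ay":0,"az":0,"grip":40}]'; python3 look.py s10 370 110 scene; python3 look.py t10 60 110 top; python3 go.py 551.5 383.5 12 1.789
```

```text
clock: 7.05
eef_pos: [553.2, 384.4, 84.8]
tool_rot: [-1.571, -0.0, 1.79]
force: [-0.2, 0.4, -2.8]
width: 47.3
clock: 7.45
eef_pos: [550.2, 382.7, 49.2]
tool_rot: [-1.568, 0.001, 1.789]
force: [0.5, -0.3, -1.9]
width: 47.3
at [551.4 383.6  50.6] rot [-1.571 -0.     1.789] w 47.3 clk 7.55 F [ 0.1  0.2 -2.2]
shift [-0.1 38.6 -0. ] dist 39.0
turn [0.001 0.    0.   ]
```

View pics/s10.png

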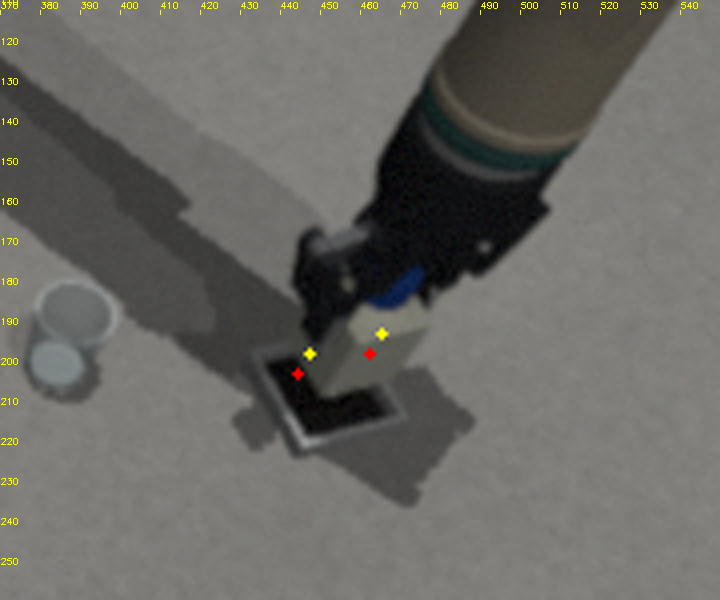

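View pics/t10.png

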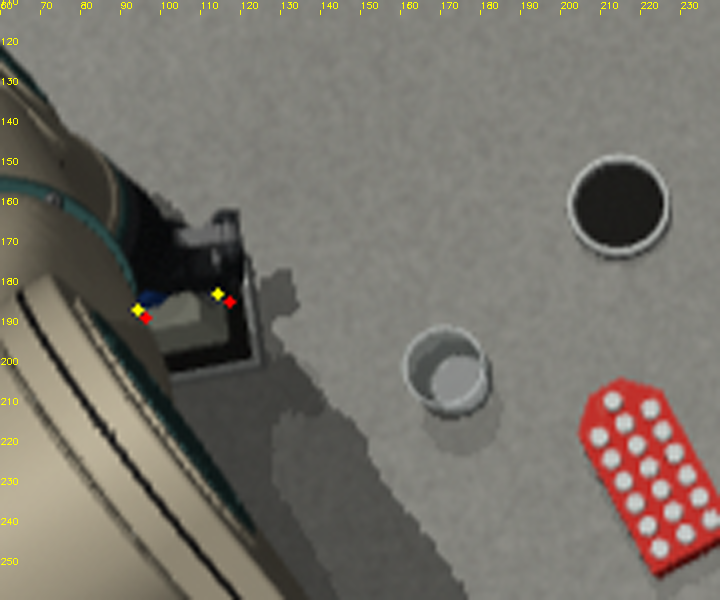

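```bash
cat > box.py <<'E'
import sys
from cell import *
from h import *
# predicted corners of square body: cx cy z0 yaw_deg
cx,cy,z0,yw=map(float,sys.argv[1:5]); ou={"scene":(int(sys.argv[5]),int(sys.argv[6])),"top":(int(sys.argv[7]),int(sys.argv[8]))}
c,s=np.cos(np.radians(yw)),np.sin(np.radians(yw))
for n in ("scene","top"):
    d=get_image(n); o=ou[n]; im=cv2.cvtColor(d["color"],cv2.COLOR_RGB2BGR)[o[1]:o[1]+150,o[0]:o[0]+180]
    im=cv2.resize(im,None,fx=4,fy=4,interpolation=cv2.INTER_CUBIC)
    def poly(h,z,col):
        P=[proj(d,(cx+c*a-s*b,cy+s*a+c*b,z)) for a,b in((h,h),(h,-h),(-h,-h),(-h,h))]
        P=((np.array(P)-o+.5)*4-.5).round().astype(int); cv2.polylines(im,[P],True,col,1)
    poly(24,z0,(0,0,255)); poly(24,z0+60,(0,255,255))
    cx0,cy0=cx,cy
    poly(35,16,(0,255,0))
    cv2.imwrite(f"pics/box_{n}.png",im)
E
python3 box.py 552.6 386.1 46 12.5 370 110 60 110
```

```text
(no output)
```

View pics/box_scene.png

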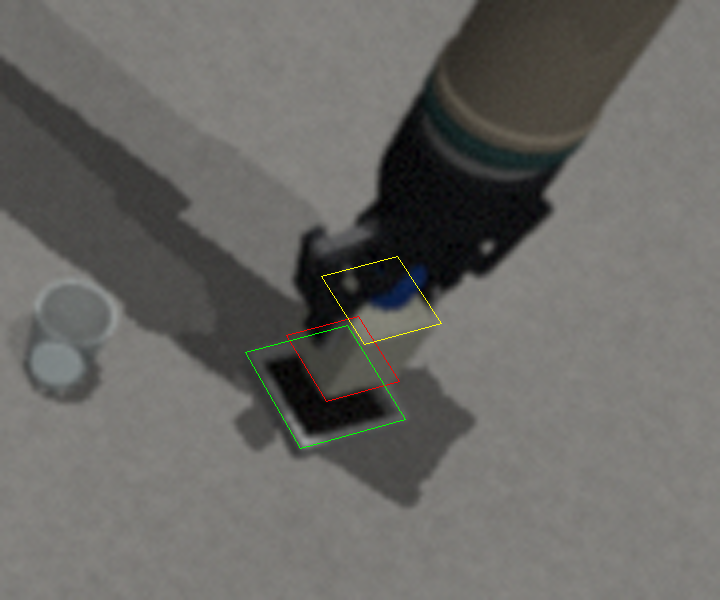

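View pics/box_top.png

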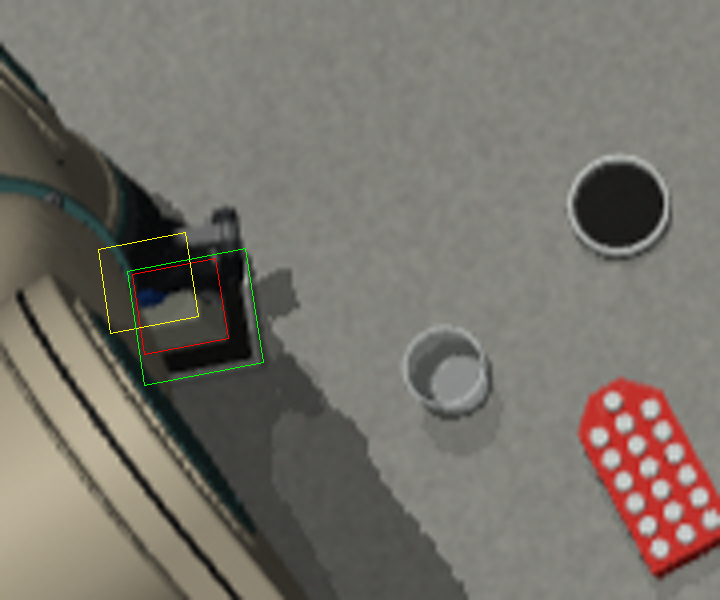

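```bash
python3 -m jog '[{"x":0,"y":12,"z":0,"ax":0,"ay":0,"az":0,"grip":40},{"x":0,"y":24,"z":0,"ax":0,"ay":0,"az":0,"grip":40},{"x":0,"y":34,"z":0,"ax":0,"ay":0,"az":0,"grip":40},{"x":0,"y":38,"z":0,"ax":0,"ay":0,"az":0,"grip":40},{"x":0,"y":40,"z":0,"ax":0,"ay":0,"az":0,"grip":40}]'; python3 -m jog '[{"x":0,"y":1,"z":0,"ax":0,"ay":0,"az":0,"grip":40},{"x":0,"y":2,"z":0,"ax":0,"ay":0,"az":0,"grip":40}]'
```

```text
clock: 8.15
eef_pos: [550.4, 382.8, 9.0]
tool_rot: [-1.568, 0.001, 1.789]
force: [-5.1, -2.9, 9.4]
width: 47.2
clock: 8.35
eef_pos: [550.5, 382.8, 9.0]
tool_rot: [-1.569, 0.001, 1.789]
force: [-6.3, -3.8, 14.5]
width: 47.4
```

```bash
python3 -m jog '[{"x":0,"y":-1,"z":0,"ax":0,"ay":0,"az":0,"grip":55},{"x":0,"y":-1,"z":0,"ax":0,"ay":0,"az":0,"grip":75},{"x":0,"y":-1,"z":0,"ax":0,"ay":0,"az":0,"grip":85},{"x":0,"y":-1,"z":0,"ax":0,"ay":0,"az":0,"grip":85},{"x":0,"y":-20,"z":0,"ax":0,"ay":0,"az":0,"grip":85}]'; python3 -m jog '[{"x":0,"y":-20,"z":0,"ax":0,"ay":0,"az":0,"grip":85},{"x":0,"y":-50,"z":0,"ax":0,"ay":0,"az":0,"grip":85},{"x":0,"y":-90,"z":0,"ax":0,"ay":0,"az":0,"grip":85}]'; python3 go.py 463 110.5 85 2.077
```

```text
clock: 8.85
eef_pos: [549.8, 382.2, 25.5]
tool_rot: [-1.566, 0.002, 1.789]
force: [-0.1, -0.6, -0.2]
width: 85.1
clock: 9.15
eef_pos: [550.4, 382.7, 117.1]
tool_rot: [-1.567, 0.001, 1.789]
force: [-0.0, -0.3, -0.2]
width: 84.9
at [550.4 382.7 117.1] rot [-1.567e+00  1.000e-03  1.789e+00] w 84.9 clk 9.15 F [-0.  -0.3 -0.2]
shift [-246.8   32.9  144.1] dist 288.0
turn [-0.004 -0.288 -0.001]
```

```bash
python3 -m jog '[{"x":-36,"y":0,"z":21,"ax":0,"ay":-0.06,"az":0,"grip":85},{"x":-72,"y":0,"z":42,"ax":0,"ay":-0.12,"az":0,"grip":85},{"x":-108,"y":0,"z":63,"ax":0,"ay":-0.18,"az":0,"grip":85},{"x":-144,"y":5,"z":84,"ax":0,"ay":-0.24,"az":0,"grip":85},{"x":-180,"y":10,"z":105,"ax":0,"ay":-0.288,"az":0,"grip":85}]'; python3 go.py 463 110.5 85 2.077
```

```text
clock: 9.65
eef_pos: [487.7, 183.7, 108.0]
tool_rot: [-1.572, 0.0, 2.079]
force: [0.9, 0.0, 0.3]
width: 85.1
at [487.7 183.7 108. ] rot [-1.572  0.     2.079] w 85.1 clk 9.65 F [0.9 0.  0.3]
shift [-51.9  23.   57.3] dist 81.0
turn [ 0.001  0.002 -0.   ]
```

```bash
python3 -m jog '[{"x":-26,"y":10,"z":29,"ax":0,"ay":0,"az":0,"grip":85},{"x":-46,"y":20,"z":52,"ax":0,"ay":0,"az":0,"grip":85},{"x":-52,"y":30,"z":57,"ax":0,"ay":0,"az":0,"grip":85},{"x":-52,"y":40,"z":57,"ax":0,"ay":0,"az":0,"grip":85},{"x":-52,"y":45,"z":57,"ax":0,"ay":0,"az":0,"grip":85}]'; python3 -m jog '[{"x":0,"y":0,"z":0,"ax":0,"ay":0,"az":0,"grip":85},{"x":0,"y":0,"z":0,"ax":0,"ay":0,"az":0,"grip":85}]'; python3 look.py s11 300 90 scene; python3 look.py t11 80 150 top; python3 go.py
```

```text
clock: 10.15
eef_pos: [463.7, 112.6, 62.2]
tool_rot: [-1.571, -0.0, 2.077]
force: [-0.2, 0.8, -0.2]
width: 85.4
clock: 10.35
eef_pos: [463.7, 113.2, 62.8]
tool_rot: [-1.572, -0.0, 2.079]
force: [-0.6, -0.4, -0.0]
width: 85.4
at [463.7 112.9  63.1] rot [-1.572 -0.     2.078] w 85.1 clk 10.45 F [ 0.1 -0.2  1.3]
```

View pics/s11.png

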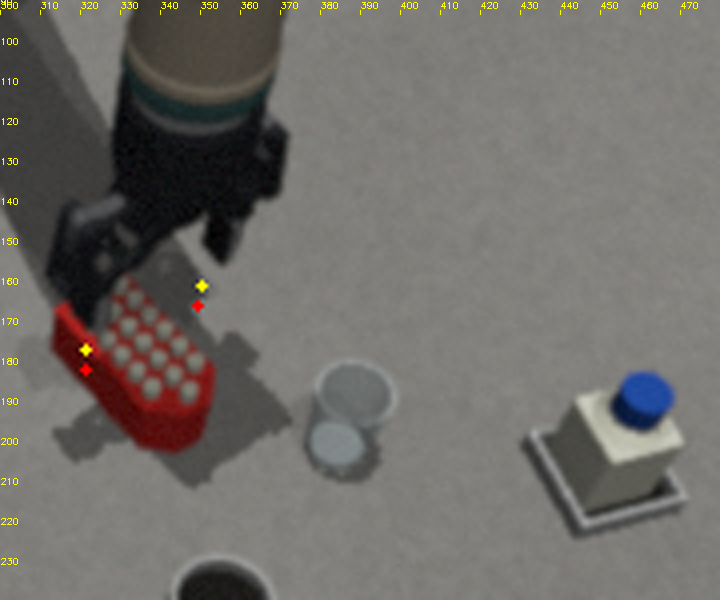

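View pics/t11.png

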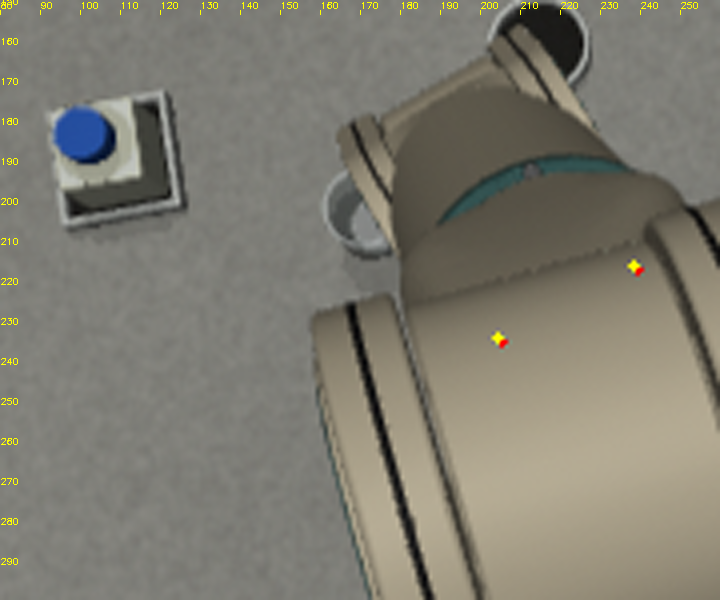

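```bash
python3 - <<'E'
from cell import *
from h import *
d=get_image("scene");t=get_image("top")
for z in (60,80,93,100): print(z,np.round(proj(d,(463.7,112.9,z)),1))
print("Qcap top",ray(t,100.6,183.1,92),"scene",ray(d,300+643/4-.4,90+398/4-.4,92))
j=np.array([np.cos(2.078),np.sin(2.078)])
for z in (60,80,93,100): print(z,[np.round(proj(d,(*(np.array([463.7,112.9])+q*j),z)),1) for q in (-47,47)])
E
```

```text
60 [335.3 171.7]
80 [336.3 166.6]
93 [336.9 163.2]
100 [337.3 161.4]
Qcap top [549.43430055 381.10689357] scene [555.20947075 380.4594069 ]
60 [array([319.5, 180.4]), array([350.6, 163.3])]
80 [array([320.2, 175.4]), array([351.9, 158.1])]
93 [array([320.7, 172. ]), array([352.7, 154.7])]
100 [array([321. , 170.2]), array([353.1, 152.8])]
```

```bash
python3 -m jog '[{"x":-4,"y":15,"z":0,"ax":0,"ay":0,"az":0,"grip":85},{"x":-4,"y":30,"z":0,"ax":0,"ay":0,"az":0,"grip":85},{"x":-4,"y":42,"z":0,"ax":0,"ay":0,"az":0,"grip":85},{"x":-4,"y":50,"z":0,"ax":0,"ay":0,"az":0,"grip":85},{"x":-4,"y":50,"z":0,"ax":0,"ay":0,"az":0,"grip":85}]';python3 look.py s12 270 90 scene
```

```text
clock: 11.05
eef_pos: [464.6, 108.4, 11.9]
tool_rot: [-1.569, -0.0, 2.077]
force: [0.4, -0.1, -0.8]
width: 84.8
```

View pics/s12.png

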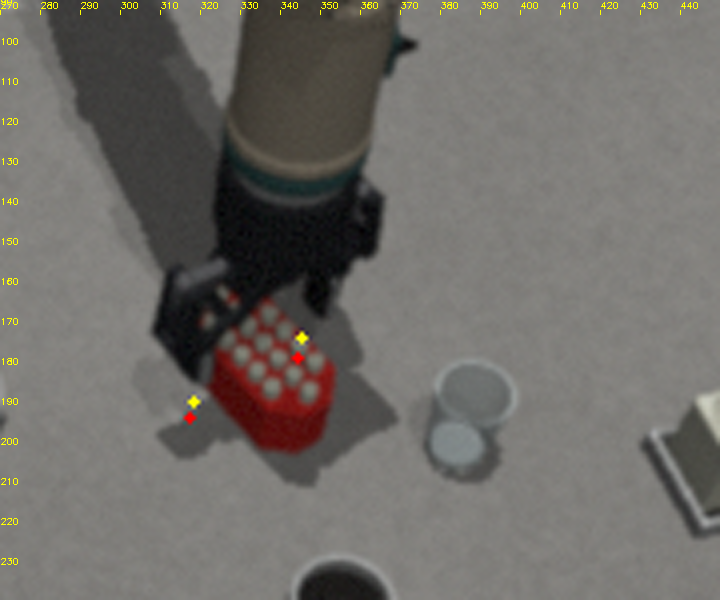

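```bash
python3 -m jog '[{"x":0,"y":8,"z":0,"ax":0,"ay":0,"az":0,"grip":85},{"x":0,"y":15,"z":0,"ax":0,"ay":0,"az":0,"grip":85},{"x":0,"y":15,"z":0,"ax":0,"ay":0,"az":0,"grip":60},{"x":0,"y":15,"z":0,"ax":0,"ay":0,"az":0,"grip":45},{"x":0,"y":15,"z":0,"ax":0,"ay":0,"az":0,"grip":45}]';python3 -m jog '[{"x":0,"y":0,"z":0,"ax":0,"ay":0,"az":0,"grip":45},{"x":0,"y":0,"z":0,"ax":0,"ay":0,"az":0,"grip":45}]';python3 look.py s13 270 90 scene
```

```text
clock: 11.6
eef_pos: [465.1, 108.9, -1.8]
tool_rot: [-1.571, -0.0, 2.078]
force: [-1.2, 2.2, 1.9]
width: 52.6
clock: 11.8
eef_pos: [465.1, 108.9, -1.8]
tool_rot: [-1.571, -0.0, 2.078]
force: [-3.1, 1.9, 5.1]
width: 52.9
```

View pics/s13.png

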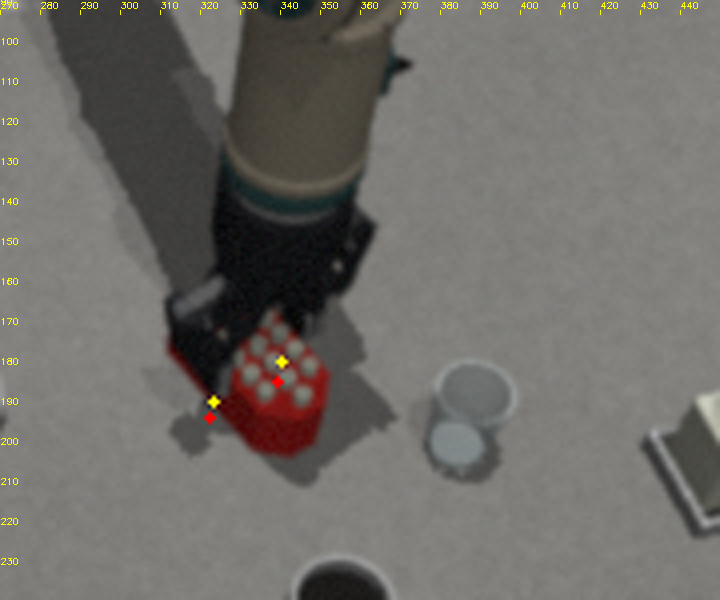

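```bash
python3 -m jog '[{"x":0,"y":-5,"z":0,"ax":0,"ay":0,"az":0,"grip":45},{"x":0,"y":-15,"z":0,"ax":0,"ay":0,"az":0,"grip":45},{"x":0,"y":-30,"z":0,"ax":0,"ay":0,"az":0,"grip":45},{"x":0,"y":-45,"z":0,"ax":0,"ay":0,"az":0,"grip":45},{"x":0,"y":-60,"z":0,"ax":0,"ay":0,"az":0,"grip":45}]';python3 go.py 626.7 -129.1 58.2 2.066
```

```text
clock: 12.35
eef_pos: [465.3, 107.9, 58.8]
tool_rot: [-1.571, 0.0, 2.076]
force: [0.3, -0.6, -3.3]
width: 52.6
at [465.3 107.9  58.8] rot [-1.571  0.     2.076] w 52.6 clk 12.35 F [ 0.3 -0.6 -3.3]
shift [-285.6    0.7  -26.4] dist 287.0
turn [-0.    0.01 -0.  ]
```

```bash
python3 -m jog '[{"x":-30,"y":0,"z":-3,"ax":0,"ay":0,"az":0,"grip":45},{"x":-68,"y":0,"z":-6,"ax":0,"ay":0,"az":0,"grip":45},{"x":-106,"y":0,"z":-10,"ax":0,"ay":0,"az":0,"grip":45},{"x":-144,"y":0,"z":-13,"ax":0,"ay":0,"az":0,"grip":45},{"x":-182,"y":0,"z":-16,"ax":0,"ay":0.01,"az":0,"grip":45}]';python3 go.py 626.7 -129.1 58.2 2.066
```

```text
clock: 12.85
eef_pos: [568.0, -45.1, 58.4]
tool_rot: [-1.571, 0.0, 2.066]
force: [1.5, 1.5, -1.9]
width: 52.5
at [568.  -45.1  58.4] rot [-1.571  0.     2.066] w 52.5 clk 12.85 F [ 1.5  1.5 -1.9]
shift [-101.8    0.2  -11.7] dist 102.0
turn [-0. -0. -0.]
```

```bash
python3 -m jog '[{"x":-38,"y":0,"z":-4,"ax":0,"ay":0,"az":0,"grip":45},{"x":-72,"y":0,"z":-8,"ax":0,"ay":0,"az":0,"grip":45},{"x":-94,"y":8,"z":-10,"ax":0,"ay":0,"az":0,"grip":45},{"x":-102,"y":16,"z":-11.5,"ax":0,"ay":0,"az":0,"grip":45},{"x":-102,"y":18,"z":-11.5,"ax":0,"ay":0,"az":0,"grip":45}]';python3 -m jog '[{"x":0,"y":0,"z":0,"ax":0,"ay":0,"az":0,"grip":45},{"x":0,"y":0,"z":0,"ax":0,"ay":0,"az":0,"grip":45}]'; cat > rk.py <<'E'
import sys
from cell import *
from h import *
cx,cy,z0,yw=map(float,sys.argv[1:5])
TR=(627.3,-128.7,28.4)
def out(L,W,sn):
    l,w=L/2,W/2; return [(-l,w),(-l,-w),(l-sn,-w),(l,-w+sn),(l,w-sn),(l-sn,w)]
for n,o,dx in (("scene",(150,150),(1.5,.9)),("top",(280,90),(-1.5,-.9))):
    d=get_image(n); im=cv2.cvtColor(d["color"],cv2.COLOR_RGB2BGR)[o[1]:o[1]+130,o[0]:o[0]+150]
    im=cv2.resize(im,None,fx=5,fy=5,interpolation=cv2.INTER_CUBIC)
    def poly(M,x,y,yaw,z,col):
        c,s=np.cos(np.radians(yaw)),np.sin(np.radians(yaw))
        P=[proj(d,(x+dx[0]+c*a-s*b,y+dx[1]+s*a+c*b,z)) for a,b in M]
        P=((np.array(P)-o+.5)*5-.5).round().astype(int); cv2.polylines(im,[P],True,col,1)
    poly(out(126,72,19),*TR,16,(0,255,0))
    poly(out(108,54,17),cx,cy,yw,z0,(255,255,0)); poly(out(108,54,17),cx,cy,yw,z0+42,(0,255,255))
    cv2.imwrite(f"pics/rk_{n}{sys.argv[5]}.png",im)
s=read_state();print(s["eef_pos"],s["tool_rot"],s["clock"])
E
python3 rk.py 627.3 -128.7 42 28.4 1
```

```text
clock: 13.35
eef_pos: [625.1, -128.3, 38.7]
tool_rot: [-1.569, -0.001, 2.065]
force: [-1.5, -0.4, -2.2]
width: 52.8
clock: 13.55
eef_pos: [625.5, -124.9, 39.9]
tool_rot: [-1.57, -0.002, 2.07]
force: [0.9, 0.5, -3.0]
width: 52.8
[ 625.99468181 -125.58398676   40.27467999] [-1.57107476e+00 -4.56093613e-04  2.06908746e+00] 13.65
```

View pics/rk_scene1.png

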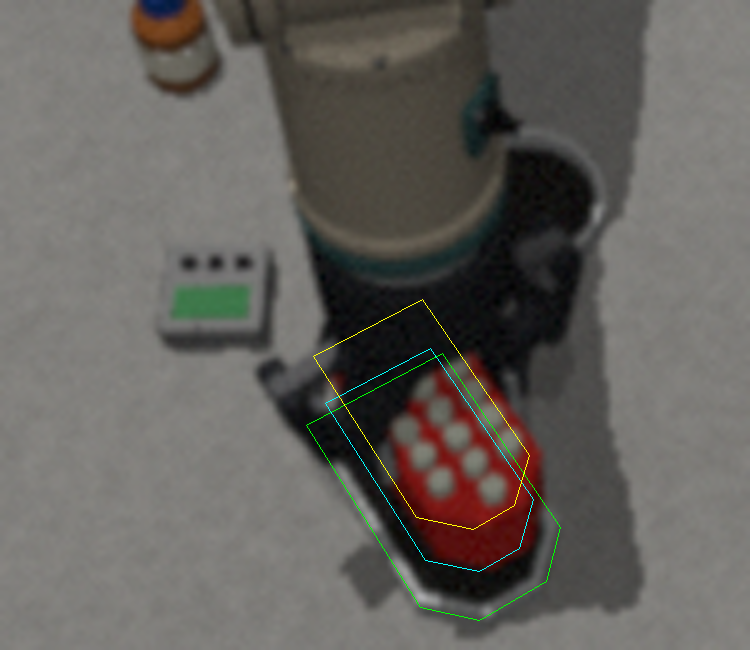

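View pics/rk_top1.png

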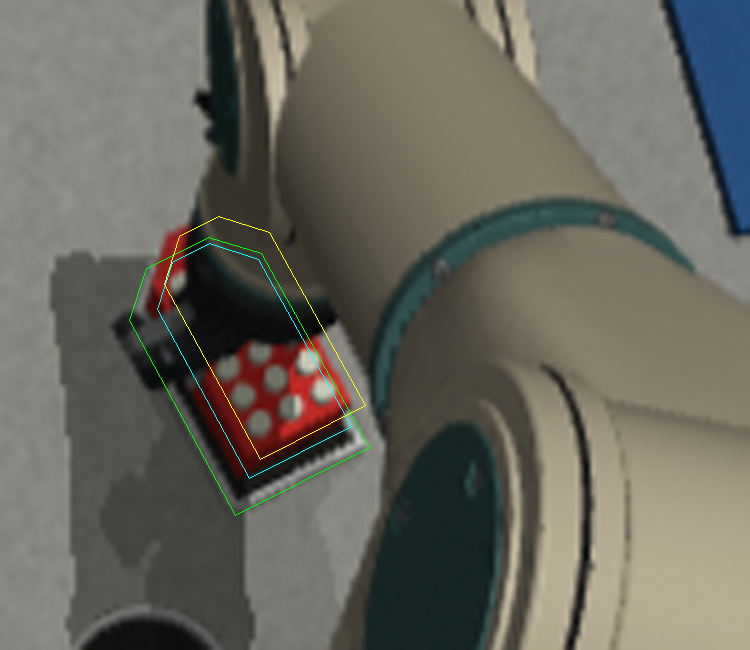

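```bash
python3 -m jog '[{"x":0,"y":0,"z":0,"ax":0,"ay":0,"az":0,"grip":45}]'; python3 go.py 626.7 -129.1 40 2.066
```

```text
clock: 13.75
eef_pos: [626.2, -126.2, 40.3]
tool_rot: [-1.571, -0.0, 2.068]
force: [0.3, 0.1, -2.9]
width: 52.6
at [ 626.2 -126.2   40.3] rot [-1.571 -0.     2.068] w 52.6 clk 13.75 F [ 0.3  0.1 -2.9]
shift [-2.8  0.3  0.9] dist 3.0
turn [0.    0.002 0.   ]
```

```bash
python3 -m jog '[{"x":-2,"y":3,"z":0.5,"ax":0,"ay":0,"az":0,"grip":45},{"x":-4,"y":6,"z":1,"ax":0,"ay":0,"az":0,"grip":45},{"x":-4,"y":10,"z":1,"ax":0,"ay":0,"az":0,"grip":45},{"x":-4,"y":10,"z":1,"ax":0,"ay":0,"az":0,"grip":45},{"x":-4,"y":10,"z":1,"ax":0,"ay":0,"az":0,"grip":45}]'; python3 rk.py 627.3 -128.7 32 28.4 2
```

```text
clock: 14.25
eef_pos: [627.0, -131.1, 29.4]
tool_rot: [-1.57, -0.001, 2.067]
force: [-0.1, -0.2, -2.9]
width: 52.3
[ 627.25512992 -131.08674723   29.80892079] [-1.57095460e+00 -8.38929942e-05  2.06701460e+00] 14.35
```

View pics/rk_scene2.png

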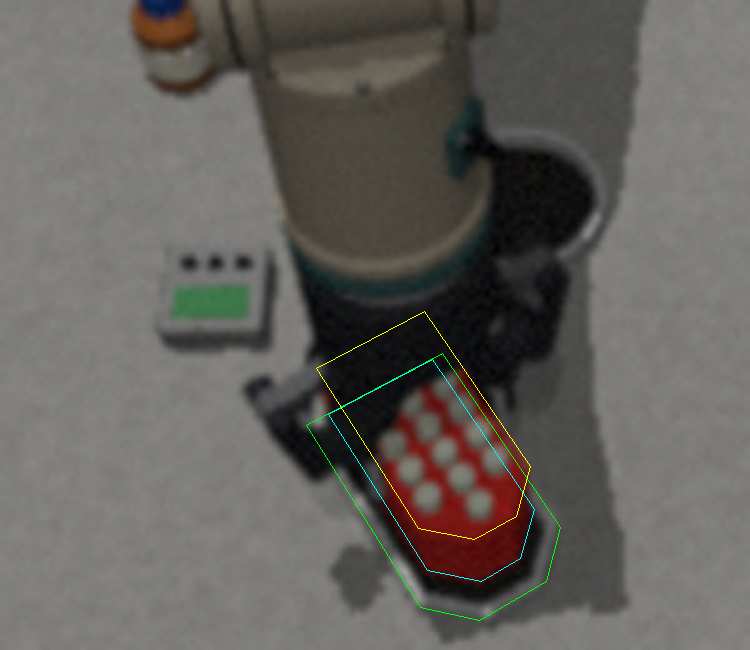

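View pics/rk_top2.png

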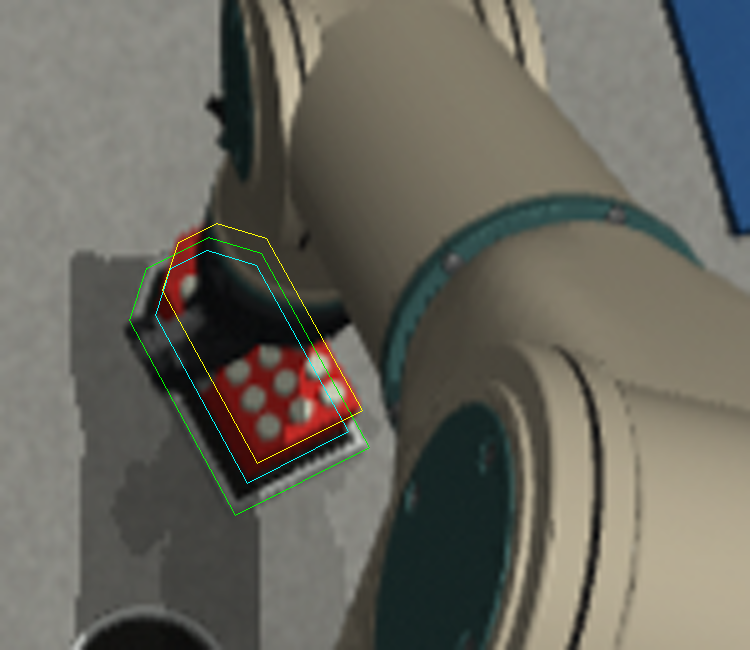

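```bash
python3 -m jog '[{"x":0,"y":8,"z":0,"ax":0,"ay":0,"az":0,"grip":45},{"x":0,"y":14,"z":0,"ax":0,"ay":0,"az":0,"grip":45},{"x":0,"y":18,"z":0,"ax":0,"ay":0,"az":0,"grip":45},{"x":0,"y":22,"z":0,"ax":0,"ay":0,"az":0,"grip":45},{"x":0,"y":24,"z":0,"ax":0,"ay":0,"az":0,"grip":45}]'; python3 -m jog '[{"x":0,"y":1.5,"z":0,"ax":0,"ay":0,"az":0,"grip":45},{"x":0,"y":3,"z":0,"ax":0,"ay":0,"az":0,"grip":45}]';  python3 -m jog '[{"x":0,"y":1,"z":0,"ax":0,"ay":0,"az":0,"grip":45},{"x":0,"y":1,"z":0,"ax":0,"ay":0,"az":0,"grip":45}]'; python3 rk.py 627.3 -128.7 4 28.4 3
```

```text
clock: 14.85
eef_pos: [626.9, -131.1, 5.1]
tool_rot: [-1.57, -0.001, 2.067]
force: [-0.3, -0.5, -2.6]
width: 52.7
clock: 15.05
eef_pos: [627.3, -131.2, 2.7]
tool_rot: [-1.571, 0.0, 2.067]
force: [-0.6, 0.2, -3.1]
width: 52.8
clock: 15.25
eef_pos: [627.3, -131.2, 2.2]
tool_rot: [-1.571, 0.0, 2.067]
force: [-1.4, 0.3, 1.5]
width: 52.8
[ 627.26338524 -131.18387883    2.21273783] [-1.57095993e+00  1.86222193e-04  2.06698663e+00] 15.35
```

View pics/rk_scene3.png

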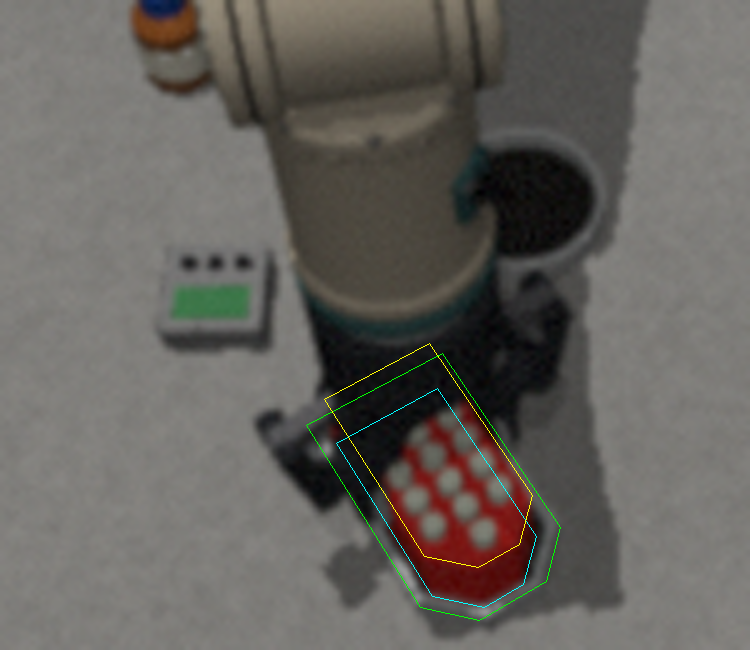

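```bash
python3 -m jog '[{"x":0,"y":-0.5,"z":0,"ax":0,"ay":0,"az":0,"grip":60},{"x":0,"y":-0.5,"z":0,"ax":0,"ay":0,"az":0,"grip":75},{"x":0,"y":-0.5,"z":0,"ax":0,"ay":0,"az":0,"grip":85},{"x":0,"y":-0.5,"z":0,"ax":0,"ay":0,"az":0,"grip":85},{"x":0,"y":-20,"z":0,"ax":0,"ay":0,"az":0,"grip":85}]'; python3 -m jog '[{"x":0,"y":-35,"z":0,"ax":0,"ay":0,"az":0,"grip":85},{"x":0,"y":-70,"z":0,"ax":0,"ay":0,"az":0,"grip":85},{"x":0,"y":-110,"z":0,"ax":0,"ay":0,"az":0,"grip":85}]'; python3 go.py 545.4 -375.2 120 1.2
```

```text
clock: 15.85
eef_pos: [625.0, -130.9, 19.7]
tool_rot: [-1.567, -0.003, 2.067]
force: [-0.1, 0.3, -1.1]
width: 84.9
clock: 16.15
eef_pos: [626.5, -131.1, 132.4]
tool_rot: [-1.57, -0.001, 2.067]
force: [0.4, 0.2, 0.2]
width: 85.2
at [ 626.5 -131.1  132.4] rot [-1.570e+00 -1.000e-03  2.067e+00] w 85.2 clk 16.15 F [0.4 0.2 0.2]
shift [-176.1   12.4  187.5] dist 258.0
turn [-0.002  0.867  0.   ]
```

```bash
python3 -m jog '[{"x":-32,"y":0,"z":34,"ax":0,"ay":0.14,"az":0,"grip":85},{"x":-64,"y":0,"z":68,"ax":0,"ay":0.28,"az":0,"grip":85},{"x":-96,"y":0,"z":102,"ax":0,"ay":0.42,"az":0,"grip":85},{"x":-126,"y":0,"z":134,"ax":0,"ay":0.56,"az":0,"grip":85},{"x":-152,"y":0,"z":162,"ax":0,"ay":0.7,"az":0,"grip":85}]'; python3 go.py 545.4 -375.2 120 1.2
```

```text
clock: 16.65
eef_pos: [555.8, -344.8, 131.9]
tool_rot: [-1.571, 0.001, 1.36]
force: [-0.5, -0.8, -0.3]
width: 84.7
at [ 555.8 -344.8  131.9] rot [-1.571e+00  1.000e-03  1.360e+00] w 84.7 clk 16.65 F [-0.5 -0.8 -0.3]
shift [-31.9  12.    3.8] dist 34.0
turn [ 0.     0.16  -0.001]
```

```bash
python3 -m jog '[{"x":-18,"y":0,"z":2,"ax":0,"ay":0.1,"az":0,"grip":85},{"x":-30,"y":5,"z":4,"ax":0,"ay":0.16,"az":0,"grip":85},{"x":-32,"y":20,"z":4,"ax":0,"ay":0.16,"az":0,"grip":85},{"x":-32,"y":40,"z":4,"ax":0,"ay":0.16,"az":0,"grip":85},{"x":-32,"y":50,"z":4,"ax":0,"ay":0.16,"az":0,"grip":85}]'; python3 -m jog '[{"x":0,"y":0,"z":0,"ax":0,"ay":0,"az":0,"grip":85}]'; python3 look.py s14 70 130 scene; python3 look.py t14 280 90 top; python3 go.py 545.4 -375.2 60 1.2
```

```text
clock: 17.15
eef_pos: [545.9, -370.5, 79.2]
tool_rot: [-1.567, -0.002, 1.21]
force: [-0.6, 0.5, 0.2]
width: 84.8
clock: 17.25
eef_pos: [545.8, -370.4, 79.4]
tool_rot: [-1.566, -0.002, 1.209]
force: [-0.4, -0.8, 1.0]
width: 85.0
at [ 547.1 -371.8   81.6] rot [-1.571 -0.     1.208] w 84.9 clk 17.35 F [ 0.3 -0.1  0.2]
shift [-3.8 21.6  0.4] dist 22.0
turn [-0.     0.008  0.   ]
```

View pics/s14.png

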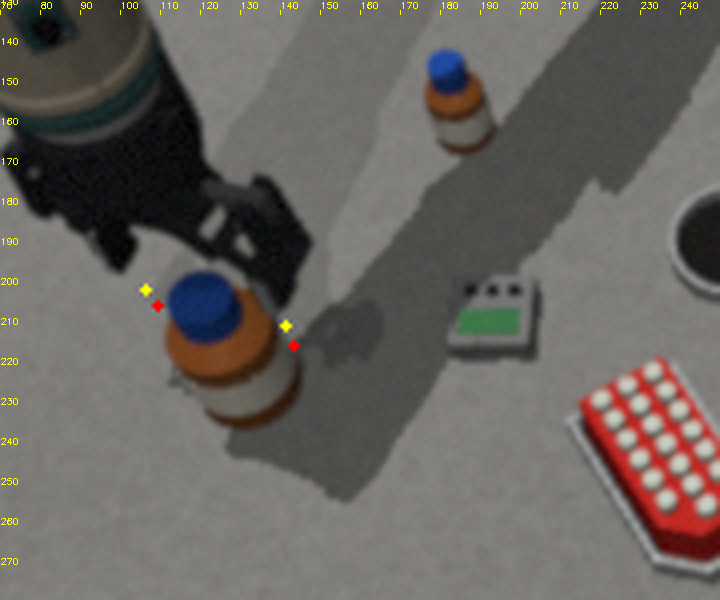

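View pics/t14.png

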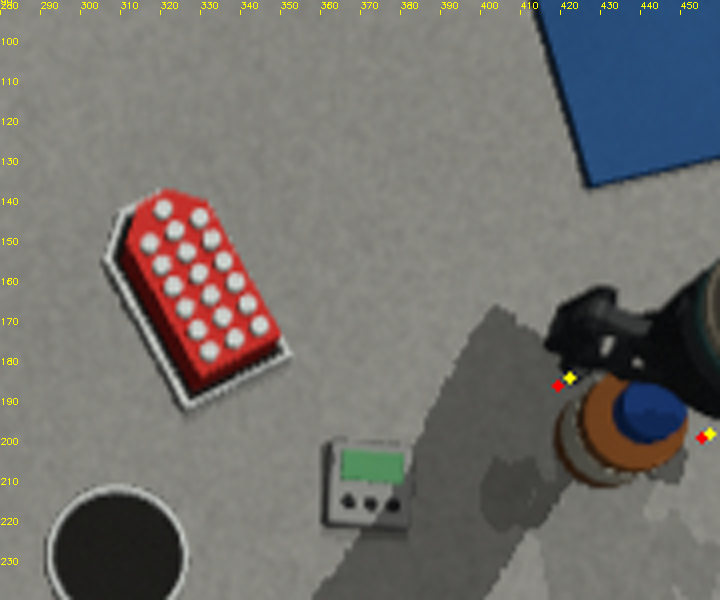

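```bash
python3 -m jog '[{"x":-3.5,"y":12,"z":0,"ax":0,"ay":0,"az":0,"grip":85},{"x":-3.5,"y":26,"z":0,"ax":0,"ay":0,"az":0,"grip":85},{"x":-3.5,"y":38,"z":0,"ax":0,"ay":0,"az":0,"grip":85},{"x":-3.5,"y":46,"z":0,"ax":0,"ay":0,"az":0,"grip":85},{"x":-3.5,"y":46,"z":0,"ax":0,"ay":0,"az":0,"grip":85}]';  python3 look.py s15 70 130 scene; python3 look.py t15 350 110 top; python3 go.py 545.4 -375.2 14 1.2
```

```text
clock: 17.85
eef_pos: [544.3, -374.9, 33.8]
tool_rot: [-1.568, -0.001, 1.207]
force: [-0.6, 0.9, -0.5]
width: 85.3
at [ 545.5 -375.7   35.5] rot [-1.57  -0.     1.207] w 85.3 clk 17.95 F [-0.5 -0.3 -0.3]
shift [ 0.4 21.5  0.2] dist 22.0
turn [-0.     0.007  0.   ]
```

View pics/s15.png

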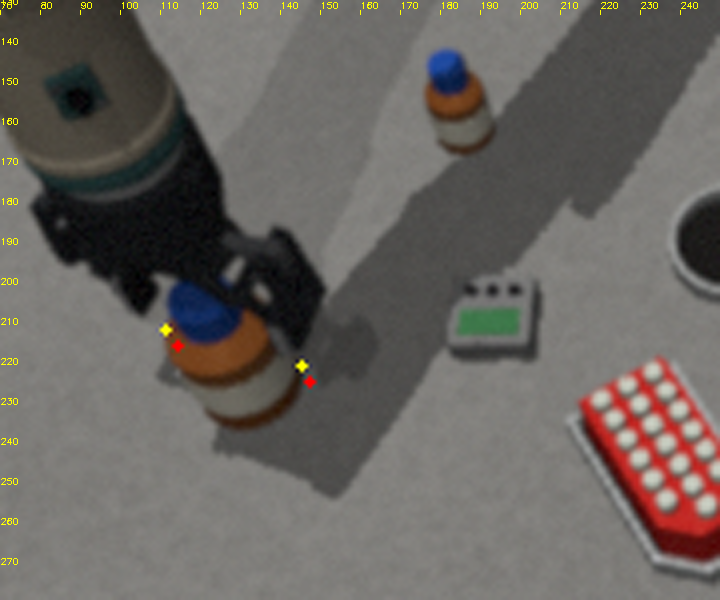

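View pics/t15.png

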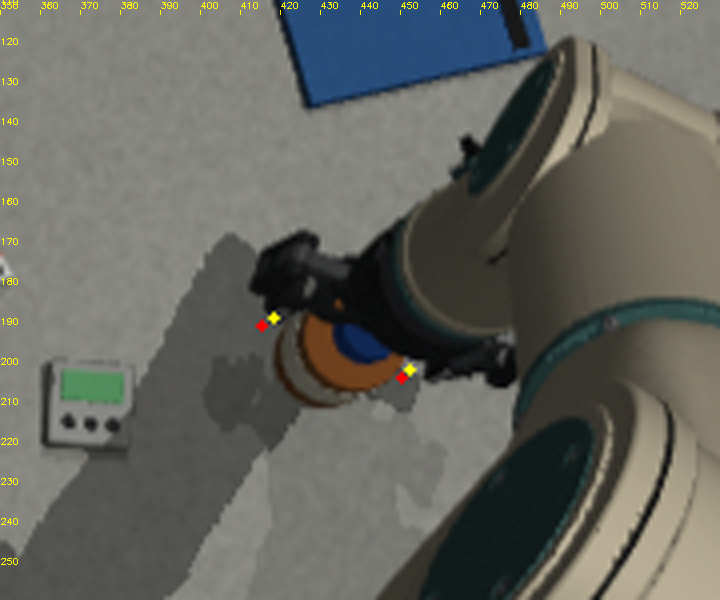

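```bash
python3 -m jog '[{"x":0,"y":8,"z":0,"ax":0,"ay":0,"az":0,"grip":85},{"x":0,"y":15,"z":0,"ax":0,"ay":0,"az":0,"grip":85},{"x":0,"y":20,"z":0,"ax":0,"ay":0,"az":0,"grip":85},{"x":0,"y":20,"z":0,"ax":0,"ay":0,"az":0,"grip":66}]';  python3 -m jog '[{"x":0,"y":0,"z":0,"ax":0,"ay":0,"az":0,"grip":66}]'; python3 look.py s16 70 130 scene; python3 go.py
```

```text
clock: 18.35
eef_pos: [544.7, -375.3, 14.7]
tool_rot: [-1.569, -0.0, 1.207]
force: [-0.2, 1.3, 0.5]
width: 72.8
clock: 18.45
eef_pos: [545.4, -375.7, 15.6]
tool_rot: [-1.57, -0.0, 1.207]
force: [0.0, -0.1, -0.5]
width: 66.2
at [ 545.6 -375.8   15.9] rot [-1.571  0.     1.207] w 66.3 clk 18.5 F [ 0.7 -0.9  0.8]
```

View pics/s16.png

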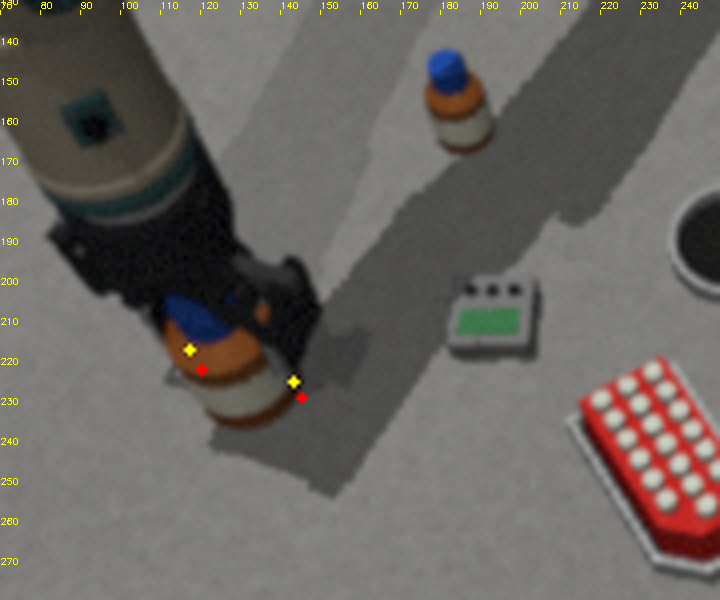

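```bash
python3 -m jog '[{"x":0,"y":0,"z":0,"ax":0,"ay":0,"az":0,"grip":60},{"x":0,"y":0,"z":0,"ax":0,"ay":0,"az":0,"grip":52},{"x":0,"y":0,"z":0,"ax":0,"ay":0,"az":0,"grip":50},{"x":0,"y":0,"z":0,"ax":0,"ay":0,"az":0,"grip":50},{"x":0,"y":0,"z":0,"ax":0,"ay":0,"az":0,"grip":50}]'; python3 look.py s17 70 130 scene; python3 go.py
```

```text
clock: 19.0
eef_pos: [545.5, -376.9, 16.9]
tool_rot: [-1.572, 0.001, 1.206]
force: [-1.4, -0.9, 5.7]
width: 57.9
at [ 545.5 -376.9   16.9] rot [-1.572e+00  1.000e-03  1.206e+00] w 58.1 clk 19.05 F [-1.7 -0.8  5.2]
```

View pics/s17.png

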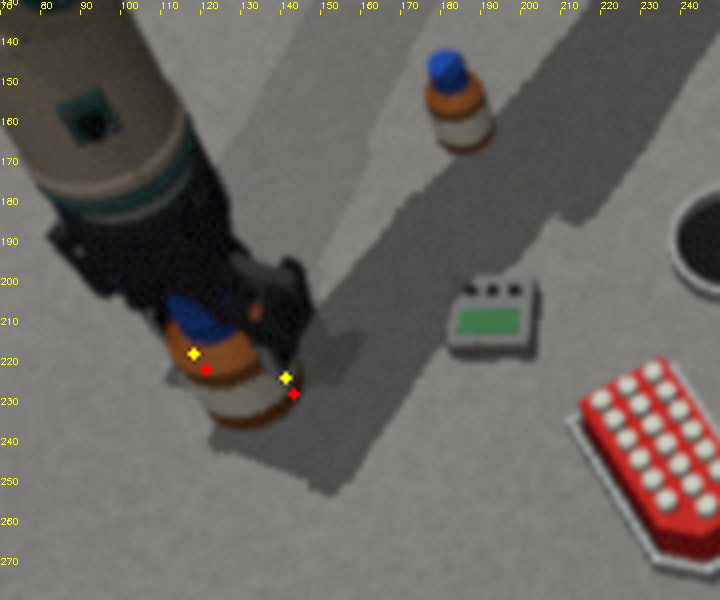

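```bash
python3 -m jog '[{"x":0,"y":-5,"z":0,"ax":0,"ay":0,"az":0,"grip":50},{"x":0,"y":-15,"z":0,"ax":0,"ay":0,"az":0,"grip":50},{"x":0,"y":-35,"z":0,"ax":0,"ay":0,"az":0,"grip":50},{"x":0,"y":-55,"z":0,"ax":0,"ay":0,"az":0,"grip":50},{"x":0,"y":-70,"z":0,"ax":0,"ay":0,"az":0,"grip":50}]'; python3 go.py 470.7 -86.5 86 1.2;python3 look.py s18 70 110 scene
```

```text
clock: 19.55
eef_pos: [545.9, -375.5, 87.3]
tool_rot: [-1.572, -0.0, 1.207]
force: [0.1, -0.2, -2.7]
width: 58.1
at [ 545.9 -375.5   87.3] rot [-1.572 -0.     1.207] w 58.1 clk 19.55 F [ 0.1 -0.2 -2.7]
shift [243.4   1.2 173.1] dist 299.0
turn [0.001 0.007 0.   ]
```

View pics/s18.png

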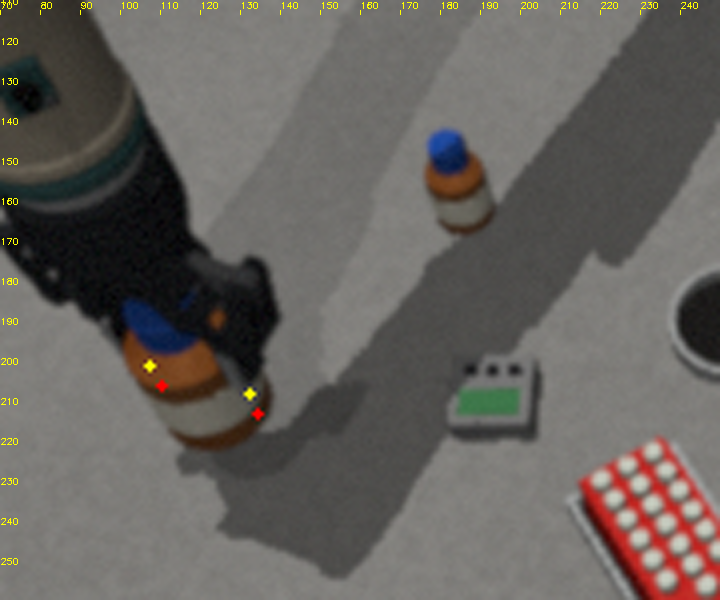

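```bash
python3 -m jog '[{"x":24,"y":0,"z":17,"ax":0,"ay":0,"az":0,"grip":50},{"x":54,"y":0,"z":38,"ax":0,"ay":0,"az":0,"grip":50},{"x":84,"y":0,"z":60,"ax":0,"ay":0,"az":0,"grip":50},{"x":114,"y":0,"z":81,"ax":0,"ay":0,"az":0,"grip":50},{"x":144,"y":0,"z":102,"ax":0,"ay":0,"az":0,"grip":50}]'; python3 go.py 470.7 -86.5 86 1.2
```

```text
clock: 20.1
eef_pos: [500.7, -203.3, 85.7]
tool_rot: [-1.571, -0.0, 1.207]
force: [0.5, 0.4, -3.7]
width: 58.0
at [ 500.7 -203.3   85.7] rot [-1.571 -0.     1.207] w 58.0 clk 20.1 F [ 0.5  0.4 -3.7]
shift [98.5 -0.2 69.6] dist 121.0
turn [-0.     0.007  0.   ]
```

```bash
python3 -m jog '[{"x":30,"y":0,"z":21,"ax":0,"ay":0,"az":0,"grip":50},{"x":60,"y":0,"z":42,"ax":0,"ay":0,"az":0,"grip":50},{"x":84,"y":10,"z":59,"ax":0,"ay":0,"az":0,"grip":50},{"x":98,"y":20,"z":69,"ax":0,"ay":0,"az":0,"grip":50},{"x":98,"y":30,"z":69,"ax":0,"ay":0,"az":0,"grip":50}]';python3 -m jog '[{"x":0,"y":0,"z":0,"ax":0,"ay":0,"az":0,"grip":50},{"x":0,"y":0,"z":0,"ax":0,"ay":0,"az":0,"grip":50},{"x":0,"y":0,"z":0,"ax":0,"ay":0,"az":0,"grip":50}]'; python3 go.py 470.7 -86.5 20 1.2;
cat > cyl.py <<'E'
import sys
from cell import *
from h import *
# object centre, underside z, radius, height of body, cap r, cap z ; tray centre, tray outer r
cx,cy,z0,r,hb,rc,hc,tx,ty,tr=map(float,sys.argv[1:11]); tag=sys.argv[11]
for n,dx in (("scene",(1.7,.8)),("top",(-1.7,-.8))):
    d=get_image(n); u,v=proj(d,(tx,ty,16)); o=(max(0,min(430,int(u)-65)),max(0,min(310,int(v)-65)))
    im=cv2.cvtColor(d["color"],cv2.COLOR_RGB2BGR)[o[1]:o[1]+110,o[0]:o[0]+130]
    im=cv2.resize(im,None,fx=5,fy=5,interpolation=cv2.INTER_CUBIC)
    def circ(x,y,R,z,col):
        P=[proj(d,(x+dx[0]+R*np.cos(a),y+dx[1]+R*np.sin(a),z)) for a in np.linspace(0,6.283,60)]
        P=((np.array(P)-o+.5)*5-.5).round().astype(int); cv2.polylines(im,[P],True,col,1)
    circ(tx,ty,tr,16,(0,255,0)); circ(cx,cy,r,z0,(255,255,0)); circ(cx,cy,r,z0+hb,(0,255,255)); circ(cx,cy,rc,z0+hc,(0,0,255))
    cv2.imwrite(f"pics/{tag}_{n}.png",im)
E
python3 cyl.py 470.7 -85.9 41 30 66 18 100 470.7 -85.9 42 L1
```

```text
clock: 20.6
eef_pos: [471.1, -85.4, 55.5]
tool_rot: [-1.569, -0.001, 1.212]
force: [0.5, -0.1, -3.3]
width: 58.2
clock: 20.9
eef_pos: [472.4, -90.2, 56.1]
tool_rot: [-1.572, 0.0, 1.205]
force: [-0.6, -0.0, -3.3]
width: 58.1
at [472.4 -90.2  56.1] rot [-1.572  0.     1.205] w 58.1 clk 20.9 F [-0.6 -0.  -3.3]
shift [ 2.8 36.1  2.9] dist 36.0
turn [ 0.001  0.005 -0.   ]
```

View pics/L1_scene.png

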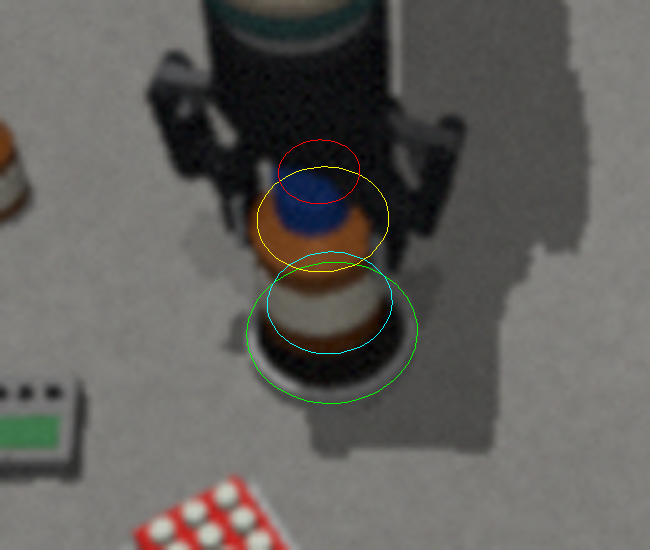

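View pics/L1_top.png

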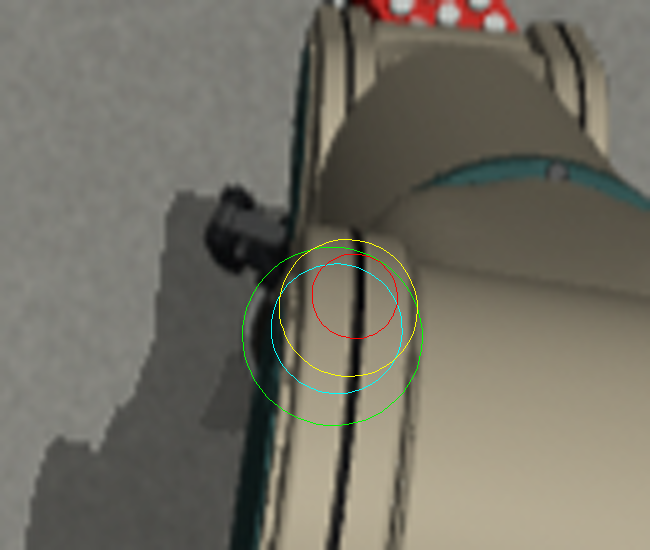

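```bash
python3 -m jog '[{"x":0,"y":0,"z":0,"ax":0,"ay":0,"az":0,"grip":50}]' >/dev/null; python3 go.py 470.7 -86.5 20 1.2; sed -i 's/circ(cx,cy,rc,z0+hc,(0,0,255))/circ(cx,cy,rc,z0+hc*.78,(0,0,255))/' cyl.py
python3 cyl.py 470.7 -85.9 41 30 66 18 100 470.7 -85.9 42 L2; python3 go.py
```

```text
at [472.  -89.4  56.1] rot [-1.572 -0.     1.206] w 58.3 clk 21.1 F [-0.4 -0.4 -2.3]
shift [ 2.2 36.1  2.3] dist 36.0
turn [0.001 0.006 0.   ]
at [471.9 -89.1  56. ] rot [-1.571 -0.     1.206] w 58.0 clk 21.2 F [ 0.1 -0.6 -2.3]
```

View pics/L2_scene.png

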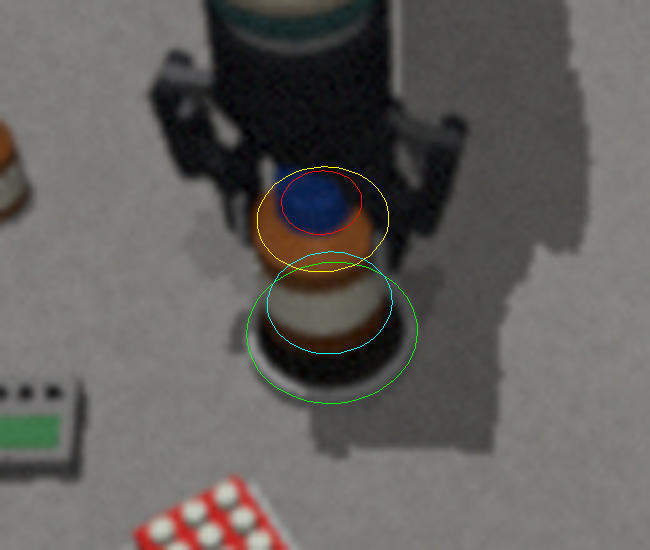

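```bash
python3 -m jog '[{"x":2,"y":6,"z":2,"ax":0,"ay":0,"az":0,"grip":50},{"x":2,"y":14,"z":2,"ax":0,"ay":0,"az":0,"grip":50},{"x":2,"y":22,"z":2,"ax":0,"ay":0,"az":0,"grip":50},{"x":2,"y":28,"z":2,"ax":0,"ay":0,"az":0,"grip":50},{"x":2,"y":31,"z":2,"ax":0,"ay":0,"az":0,"grip":50}]';python3 -m jog '[{"x":0,"y":1,"z":0,"ax":0,"ay":0,"az":0,"grip":50},{"x":0,"y":2,"z":0,"ax":0,"ay":0,"az":0,"grip":50},{"x":0,"y":3,"z":0,"ax":0,"ay":0,"az":0,"grip":50}]';python3 -m jog '[{"x":0,"y":1,"z":0,"ax":0,"ay":0,"az":0,"grip":50},{"x":0,"y":2,"z":0,"ax":0,"ay":0,"az":0,"grip":50}]'
```

```text
clock: 21.7
eef_pos: [470.1, -86.1, 23.8]
tool_rot: [-1.569, 0.0, 1.207]
force: [0.1, -0.1, -3.5]
width: 58.0
clock: 22.0
eef_pos: [470.8, -86.2, 21.9]
tool_rot: [-1.571, -0.0, 1.207]
force: [0.2, 0.1, -2.7]
width: 58.1
clock: 22.2
eef_pos: [470.8, -86.2, 20.7]
tool_rot: [-1.571, -0.0, 1.207]
force: [-3.9, 1.0, 19.5]
width: 58.2
```

```bash
python3 -m jog '[{"x":0,"y":-1,"z":0,"ax":0,"ay":0,"az":0,"grip":60},{"x":0,"y":-1,"z":0,"ax":0,"ay":0,"az":0,"grip":70},{"x":0,"y":-1,"z":0,"ax":0,"ay":0,"az":0,"grip":85},{"x":0,"y":-1,"z":0,"ax":0,"ay":0,"az":0,"grip":85},{"x":0,"y":-8,"z":0,"ax":0,"ay":0,"az":0,"grip":85}]'; python3 -m jog '[{"x":0,"y":-25,"z":0,"ax":0,"ay":0,"az":0,"grip":85},{"x":0,"y":-60,"z":0,"ax":0,"ay":0,"az":0,"grip":85},{"x":0,"y":-100,"z":0,"ax":0,"ay":0,"az":0,"grip":85}]'; python3 go.py 364 -258 100 1.2
```

```text
clock: 22.7
eef_pos: [470.1, -86.1, 27.5]
tool_rot: [-1.569, 0.0, 1.207]
force: [-0.5, 0.5, 0.7]
width: 84.8
clock: 23.0
eef_pos: [469.7, -86.0, 128.7]
tool_rot: [-1.569, 0.0, 1.207]
force: [1.0, 0.2, 0.3]
width: 84.8
at [469.7 -86.  128.7] rot [-1.569  0.     1.207] w 84.8 clk 23.0 F [1.  0.2 0.3]
shift [-198.3   28.9   37.5] dist 204.0
turn [-0.002  0.007 -0.   ]
```

```bash
python3 -m jog '[{"x":-36,"y":0,"z":7,"ax":0,"ay":0,"az":0,"grip":85},{"x":-72,"y":0,"z":14,"ax":0,"ay":0,"az":0,"grip":85},{"x":-108,"y":0,"z":21,"ax":0,"ay":0,"az":0,"grip":85},{"x":-144,"y":0,"z":28,"ax":0,"ay":0,"az":0,"grip":85},{"x":-174,"y":5,"z":33,"ax":0,"ay":0,"az":0,"grip":85}]'; python3 -m jog '[{"x":-16,"y":10,"z":3,"ax":0,"ay":0,"az":0,"grip":85},{"x":-23,"y":25,"z":4,"ax":0,"ay":0,"az":0,"grip":85},{"x":-23,"y":50,"z":4,"ax":0,"ay":0,"az":0,"grip":85},{"x":-23,"y":65,"z":4,"ax":0,"ay":0,"az":0,"grip":85},{"x":-23,"y":70,"z":4,"ax":0,"ay":0,"az":0,"grip":85}]'; python3 -m jog '[{"x":0,"y":0,"z":0,"ax":0,"ay":0,"az":0,"grip":85}]'; python3 go.py 364 -258 10 1.2
python3 look.py s19 120 80 scene; python3 look.py t19 280 150 top
```

```text
clock: 23.5
eef_pos: [376.8, -238.9, 123.7]
tool_rot: [-1.572, 0.001, 1.206]
force: [0.2, 0.4, -0.6]
width: 84.8
clock: 24.0
eef_pos: [365.1, -256.8, 51.9]
tool_rot: [-1.569, -0.0, 1.207]
force: [0.5, 0.4, -0.1]
width: 85.0
clock: 24.1
eef_pos: [365.7, -256.9, 52.7]
tool_rot: [-1.57, -0.0, 1.207]
force: [0.3, 0.2, 0.7]
width: 85.0
at [ 365.7 -256.9   52.7] rot [-1.57  -0.     1.207] w 85.0 clk 24.1 F [0.3 0.2 0.7]
shift [-1.6 42.7  1.1] dist 43.0
turn [-0.001  0.007  0.   ]
```

View pics/s19.png

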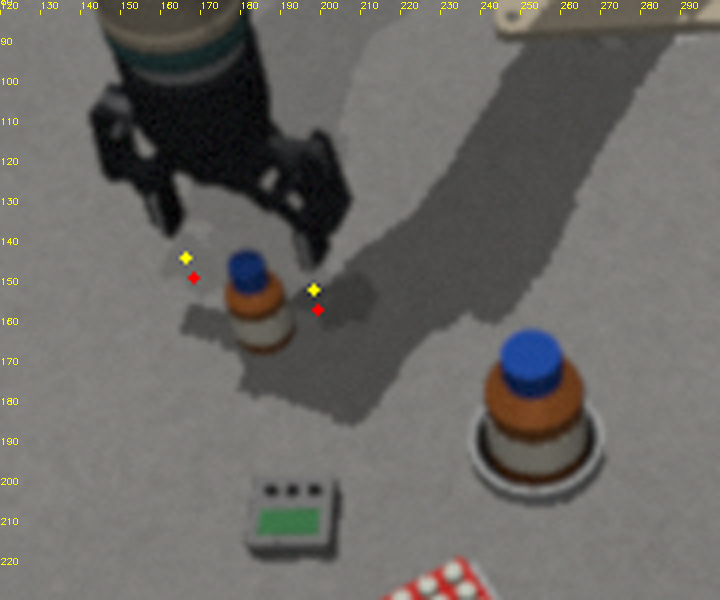

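View pics/t19.png

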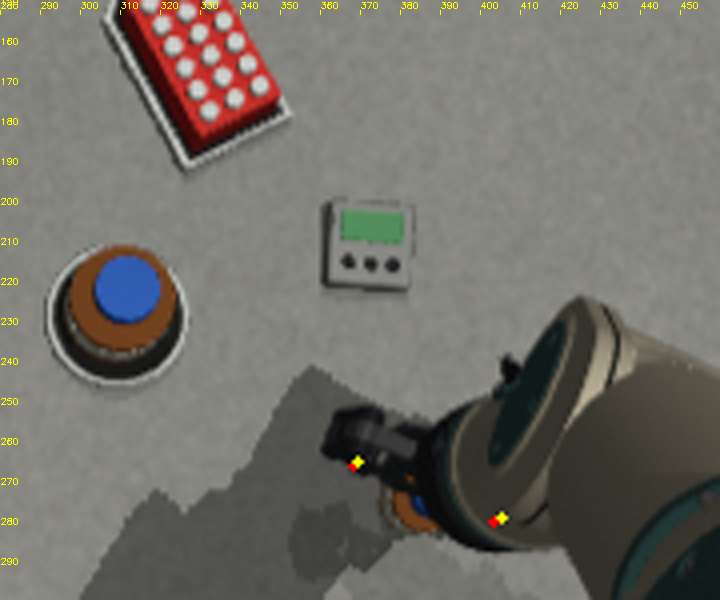

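```bash
python3 -m jog '[{"x":-1.5,"y":12,"z":1,"ax":0,"ay":0,"az":0,"grip":85},{"x":-1.5,"y":24,"z":1,"ax":0,"ay":0,"az":0,"grip":80},{"x":-1.5,"y":36,"z":1,"ax":0,"ay":0,"az":0,"grip":75},{"x":-1.5,"y":48,"z":1,"ax":0,"ay":0,"az":0,"grip":70},{"x":-1.5,"y":56,"z":1,"ax":0,"ay":0,"az":0,"grip":60}]'; python3 -m jog '[{"x":0,"y":0,"z":0,"ax":0,"ay":0,"az":0,"grip":55},{"x":0,"y":0,"z":0,"ax":0,"ay":0,"az":0,"grip":50},{"x":0,"y":0,"z":0,"ax":0,"ay":0,"az":0,"grip":50}]'; python3 go.py 364 -258 -4 1.2
python3 look.py s20 120 80 scene
```

```text
clock: 24.7
eef_pos: [365.3, -258.9, -2.1]
tool_rot: [-1.573, 0.001, 1.207]
force: [-1.2, -0.5, -0.0]
width: 60.1
clock: 25.0
eef_pos: [364.7, -258.6, -2.1]
tool_rot: [-1.572, 0.001, 1.206]
force: [0.7, -0.8, -0.3]
width: 50.2
at [ 364.7 -258.6   -2.1] rot [-1.572e+00  1.000e-03  1.206e+00] w 50.2 clk 25.0 F [ 0.7 -0.8 -0.3]
shift [0.3 1.9 0.9] dist 2.0
turn [ 0.001  0.006 -0.001]
```

View pics/s20.png

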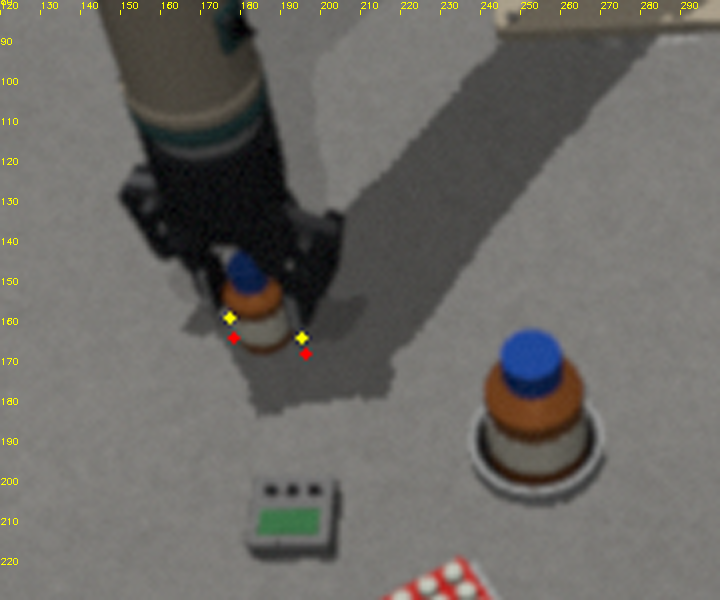

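```bash
python3 -m jog '[{"x":0,"y":0,"z":0,"ax":0,"ay":0,"az":0,"grip":42},{"x":0,"y":0,"z":0,"ax":0,"ay":0,"az":0,"grip":34},{"x":0,"y":0,"z":0,"ax":0,"ay":0,"az":0,"grip":30},{"x":0,"y":0,"z":0,"ax":0,"ay":0,"az":0,"grip":30},{"x":0,"y":0,"z":0,"ax":0,"ay":0,"az":0,"grip":30}]'; python3 look.py s21 120 80 scene;python3 go.py
```

```text
clock: 25.55
eef_pos: [364.6, -258.6, -2.0]
tool_rot: [-1.572, 0.001, 1.207]
force: [-1.1, 0.7, 9.0]
width: 36.2
at [ 364.6 -258.6   -2. ] rot [-1.572e+00  1.000e-03  1.207e+00] w 36.0 clk 25.6 F [-1.2  1.1  8.5]
```

View pics/s21.png

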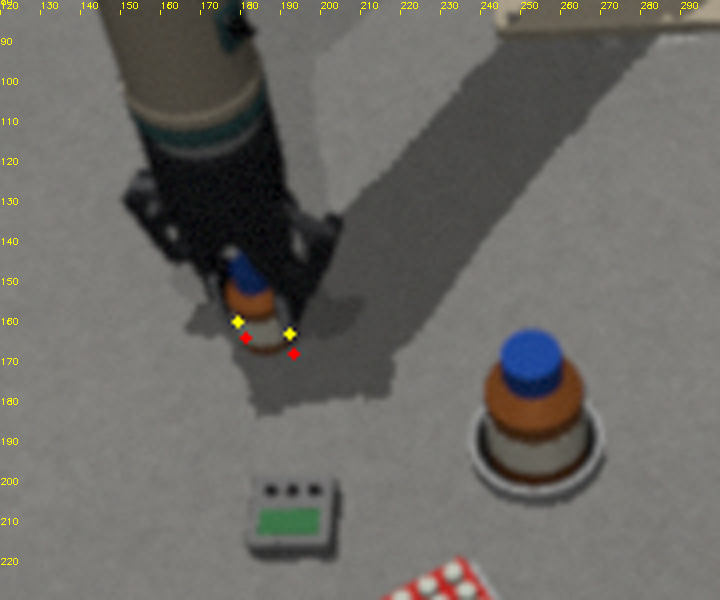

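```bash
python3 -m jog '[{"x":0,"y":-5,"z":0,"ax":0,"ay":0,"az":0,"grip":30},{"x":0,"y":-25,"z":0,"ax":0,"ay":0,"az":0,"grip":30},{"x":0,"y":-60,"z":0,"ax":0,"ay":0,"az":0,"grip":30},{"x":0,"y":-100,"z":0,"ax":0,"ay":0,"az":0,"grip":30},{"x":0,"y":-140,"z":0,"ax":0,"ay":0,"az":0,"grip":30}]'; python3 look.py s22 120 60 scene;python3 go.py 627.6 139.2 138 1.2
```

```text
clock: 26.1
eef_pos: [363.8, -257.4, 138.6]
tool_rot: [-1.569, -0.001, 1.208]
force: [0.3, -1.1, -0.5]
width: 35.7
at [ 367.  -259.   143.6] rot [-1.578  0.002  1.208] w 35.5 clk 26.15 F [ 1.  -0.5  3. ]
shift [ 464.7    5.5 -102.3] dist 476.0
turn [ 0.007  0.008 -0.002]
```

View pics/s22.png

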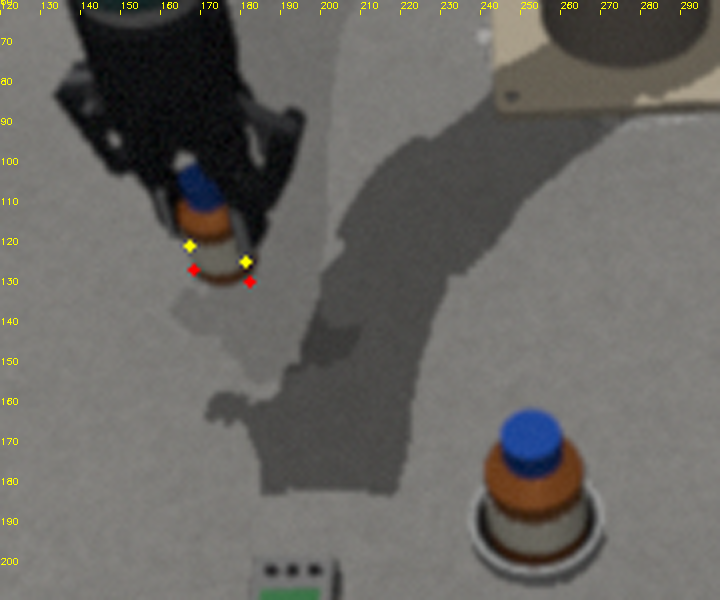

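```bash
python3 -m jog '[{"x":20,"y":0,"z":-4,"ax":0,"ay":0,"az":0,"grip":30},{"x":55,"y":0,"z":-12,"ax":0,"ay":0,"az":0,"grip":30},{"x":92,"y":0,"z":-20,"ax":0,"ay":0,"az":0,"grip":30},{"x":129,"y":0,"z":-28,"ax":0,"ay":0,"az":0,"grip":30},{"x":166,"y":0,"z":-36,"ax":0,"ay":0,"az":0,"grip":30}]'; python3 -m jog '[{"x":37,"y":0,"z":-8,"ax":0,"ay":0,"az":0,"grip":30},{"x":74,"y":0,"z":-16,"ax":0,"ay":0,"az":0,"grip":30},{"x":111,"y":0,"z":-24,"ax":0,"ay":0,"az":0,"grip":30},{"x":148,"y":0,"z":-33,"ax":0,"ay":0,"az":0,"grip":30},{"x":185,"y":0,"z":-41,"ax":0,"ay":0,"az":0,"grip":30}]'; python3 go.py 627.6 139.2 60 1.2
```

```text
clock: 26.65
eef_pos: [457.3, -114.4, 137.2]
tool_rot: [-1.57, 0.0, 1.207]
force: [-0.2, -0.2, -1.1]
width: 36.2
clock: 27.15
eef_pos: [561.4, 43.9, 137.0]
tool_rot: [-1.57, 0.0, 1.207]
force: [-0.3, -0.3, -0.3]
width: 35.6
at [561.4  43.9 137. ] rot [-1.57   0.     1.207] w 35.6 clk 27.15 F [-0.3 -0.3 -0.3]
shift [112.6  77.  -28.1] dist 139.0
turn [-0.001  0.007 -0.   ]
```

```bash
python3 -m jog '[{"x":37,"y":10,"z":-9,"ax":0,"ay":0,"az":0,"grip":30},{"x":70,"y":30,"z":-18,"ax":0,"ay":0,"az":0,"grip":30},{"x":95,"y":55,"z":-24,"ax":0,"ay":0,"az":0,"grip":30},{"x":110,"y":75,"z":-27,"ax":0,"ay":0,"az":0,"grip":30},{"x":112.5,"y":95,"z":-28,"ax":0,"ay":0,"az":0,"grip":30}]'; python3 -m jog '[{"x":0,"y":0,"z":0,"ax":0,"ay":0,"az":0,"grip":30},{"x":0,"y":0,"z":0,"ax":0,"ay":0,"az":0,"grip":30},{"x":0,"y":0,"z":0,"ax":0,"ay":0,"az":0,"grip":30},{"x":0,"y":0,"z":0,"ax":0,"ay":0,"az":0,"grip":30}]'; python3 go.py 627.6 139.2 3 1.2;  python3 cyl.py 627.2 139.8 44 19 44 12 70 627.2 139.8 31 S1
```

```text
clock: 27.65
eef_pos: [627.5, 141.2, 41.0]
tool_rot: [-1.569, -0.002, 1.21]
force: [0.2, 0.4, -1.2]
width: 35.8
clock: 28.05
eef_pos: [628.1, 137.2, 43.5]
tool_rot: [-1.572, -0.001, 1.206]
force: [-0.1, -0.4, -0.7]
width: 36.0
at [628.1 137.2  43.5] rot [-1.572e+00 -1.000e-03  1.206e+00] w 36.0 clk 28.05 F [-0.1 -0.4 -0.7]
shift [ 1.7 40.5  1.3] dist 41.0
turn [0.001 0.006 0.001]
```

View pics/S1_scene.png

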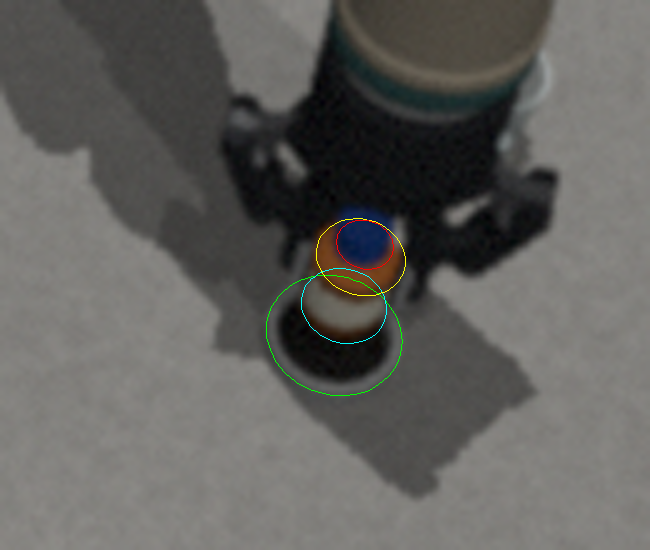

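View pics/S1_top.png

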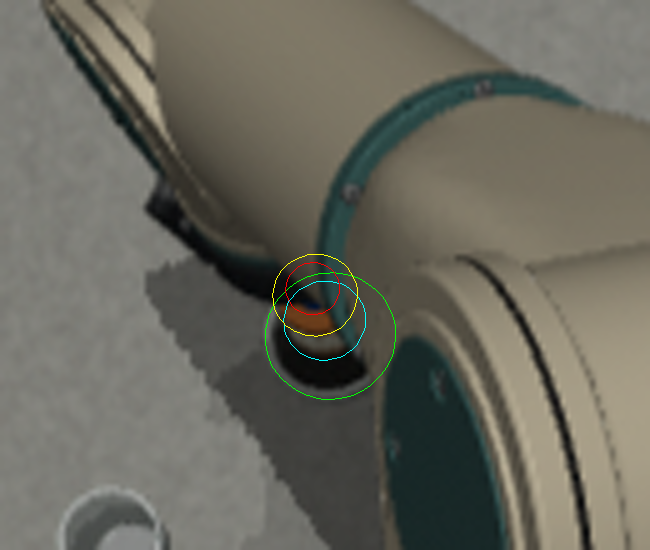

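```bash
python3 -m jog '[{"x":1,"y":8,"z":1,"ax":0,"ay":0,"az":0,"grip":30},{"x":1,"y":18,"z":1,"ax":0,"ay":0,"az":0,"grip":30},{"x":1,"y":27,"z":1,"ax":0,"ay":0,"az":0,"grip":30},{"x":1,"y":33,"z":1,"ax":0,"ay":0,"az":0,"grip":30},{"x":1,"y":36,"z":1,"ax":0,"ay":0,"az":0,"grip":30}]'; python3 -m jog '[{"x":0,"y":1,"z":0,"ax":0,"ay":0,"az":0,"grip":30},{"x":0,"y":2,"z":0,"ax":0,"ay":0,"az":0,"grip":30},{"x":0,"y":3,"z":0,"ax":0,"ay":0,"az":0,"grip":30}]';python3 -m jog '[{"x":0,"y":0.7,"z":0,"ax":0,"ay":0,"az":0,"grip":30},{"x":0,"y":1.4,"z":0,"ax":0,"ay":0,"az":0,"grip":30}]'
```

```text
clock: 28.65
eef_pos: [626.1, 138.7, 4.7]
tool_rot: [-1.569, 0.001, 1.207]
force: [-0.0, 0.7, -0.9]
width: 35.5
clock: 28.95
eef_pos: [627.1, 139.1, 3.3]
tool_rot: [-1.571, -0.0, 1.207]
force: [-0.3, -0.5, -1.1]
width: 35.4
clock: 29.15
eef_pos: [627.0, 139.0, 2.2]
tool_rot: [-1.571, -0.0, 1.207]
force: [-1.4, -1.2, 5.5]
width: 35.9
```

```bash
python3 -m jog '[{"x":0,"y":-0.7,"z":0,"ax":0,"ay":0,"az":0,"grip":42},{"x":0,"y":-0.7,"z":0,"ax":0,"ay":0,"az":0,"grip":55},{"x":0,"y":-0.7,"z":0,"ax":0,"ay":0,"az":0,"grip":75},{"x":0,"y":-0.7,"z":0,"ax":0,"ay":0,"az":0,"grip":80},{"x":0,"y":-8,"z":0,"ax":0,"ay":0,"az":0,"grip":80}]'; python3 -m jog '[{"x":0,"y":-25,"z":0,"ax":0,"ay":0,"az":0,"grip":80},{"x":0,"y":-60,"z":0,"ax":0,"ay":0,"az":0,"grip":80},{"x":0,"y":-100,"z":0,"ax":0,"ay":0,"az":0,"grip":80},{"x":0,"y":-140,"z":0,"ax":0,"ay":0,"az":0,"grip":80}]'; python3 go.py 400 -420 200 1.2
```

```text
clock: 29.65
eef_pos: [626.0, 138.6, 9.0]
tool_rot: [-1.569, 0.001, 1.207]
force: [0.2, -0.4, -0.0]
width: 80.2
clock: 30.05
eef_pos: [626.5, 138.9, 151.5]
tool_rot: [-1.57, 0.0, 1.207]
force: [0.6, 0.1, -0.3]
width: 79.8
at [626.5 138.9 151.5] rot [-1.57   0.     1.207] w 79.8 clk 30.05 F [ 0.6  0.1 -0.3]
shift [-602.9  -48.5   13. ] dist 605.0
turn [-0.001  0.007 -0.   ]
```

```bash
python3 -m jog '[{"x":-35,"y":-10,"z":0,"ax":0,"ay":0,"az":0,"grip":80},{"x":-75,"y":-20,"z":0,"ax":0,"ay":0,"az":0,"grip":80},{"x":-115,"y":-30,"z":0,"ax":0,"ay":0,"az":0,"grip":80},{"x":-155,"y":-40,"z":0,"ax":0,"ay":0,"az":0,"grip":80},{"x":-195,"y":-48,"z":0,"ax":0,"ay":0,"az":0,"grip":80}]'; python3 -m jog '[{"x":-40,"y":0,"z":0,"ax":0,"ay":0,"az":0,"grip":80},{"x":-80,"y":0,"z":0,"ax":0,"ay":0,"az":0,"grip":80},{"x":-120,"y":0,"z":0,"ax":0,"ay":0,"az":0,"grip":80},{"x":-160,"y":0,"z":0,"ax":0,"ay":0,"az":0,"grip":80},{"x":-200,"y":0,"z":0,"ax":0,"ay":0,"az":0,"grip":80}]';python3 -m jog '[{"x":-40,"y":0,"z":0,"ax":0,"ay":0,"az":0,"grip":80},{"x":-80,"y":0,"z":0,"ax":0,"ay":0,"az":0,"grip":80},{"x":-120,"y":0,"z":0,"ax":0,"ay":0,"az":0,"grip":80},{"x":-160,"y":0,"z":0,"ax":0,"ay":0,"az":0,"grip":80},{"x":-190,"y":0,"z":0,"ax":0,"ay":0,"az":0,"grip":80}]'
python3 - <<'E'
from cell import *
from h import *
d=get_image("top");crop(d,80,120,200,150,4,"e_tl.png");crop(d,280,120,150,150,4,"e_tr.png")
d=get_image("scene");crop(d,180,130,180,150,4,"e_sl.png");crop(d,310,120,180,150,4,"e_sr.png")
E
```

```text
clock: 30.55
eef_pos: [557.0, -44.7, 198.9]
tool_rot: [-1.572, 0.0, 1.207]
force: [0.6, -0.2, -0.1]
width: 79.8
clock: 31.05
eef_pos: [485.6, -231.7, 198.4]
tool_rot: [-1.571, 0.0, 1.207]
force: [0.4, -0.4, -0.4]
width: 80.1
clock: 31.55
eef_pos: [417.0, -410.7, 198.2]
tool_rot: [-1.571, 0.001, 1.205]
force: [-0.1, -0.4, -0.3]
width: 80.1
```

View pics/e_tl.png

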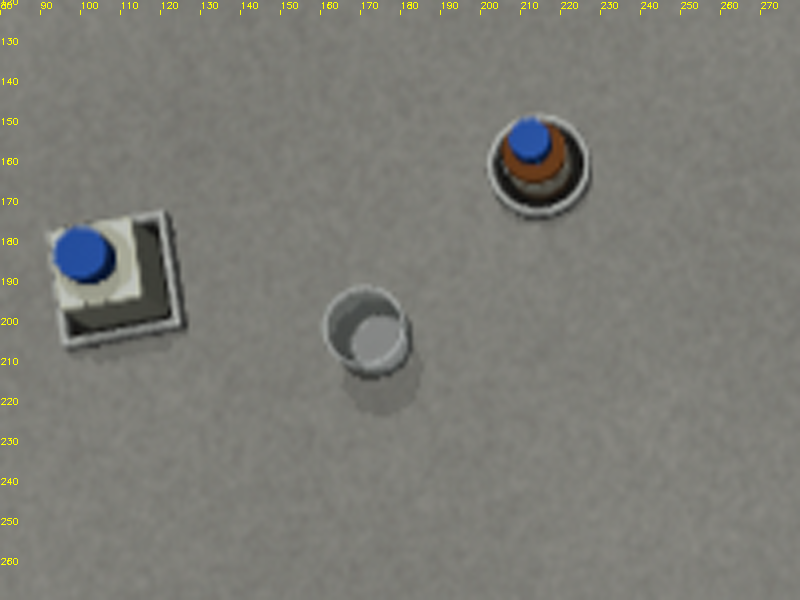

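View pics/e_tr.png

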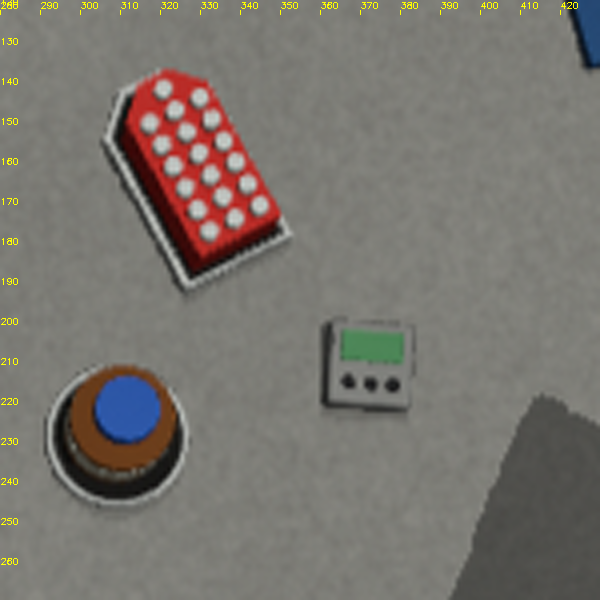

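View pics/e_sl.png

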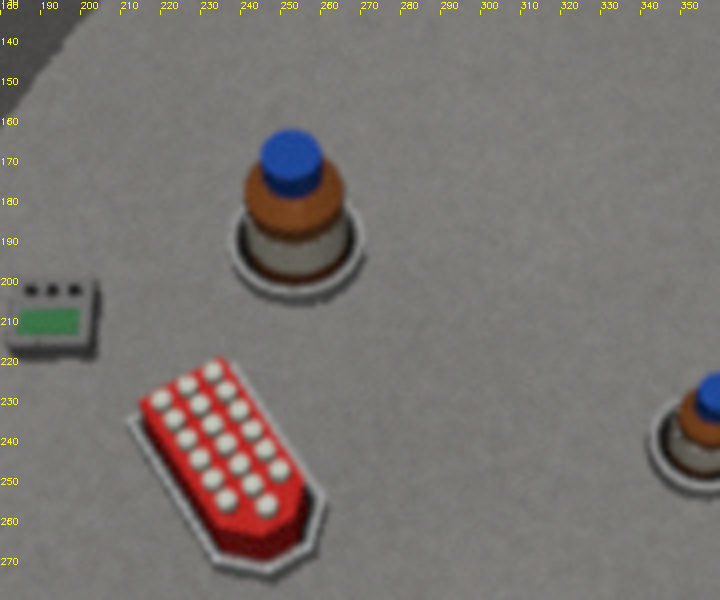

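View pics/e_sr.png

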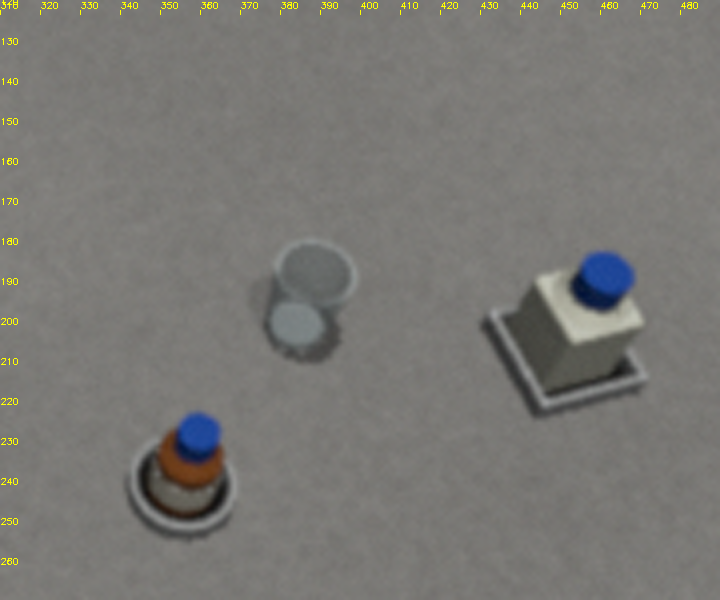

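```bash
python3 - <<'E'
from cell import *
from h import *
T=get_image("top");S=get_image("scene")
f=lambda d,o,c,z:ray(d,o[0]+c[0]/4-.375,o[1]+c[1]/4-.375,z)
A=(80,120);B=(280,120);C=(180,130);D=(310,120)
print("Q",f(T,A,(84,254),92)-f(T,A,(116,280),16), f(S,D,(606,275),92)-f(S,D,(566,348),16))
print("S",f(T,A,(529,140),74)-f(T,A,(539,165),16), f(S,D,(199,432),74)-f(S,D,(183,483),16))
print("L",f(T,B,(128,408),104)-f(T,B,(118,434),16), f(S,C,(291,154),104)-f(S,C,(297,242),16))
print("rack")
exec(open("m.py").read().split("print(\"rtray\")")[1].split("w=4")[0])
a=fit(np.array([f(T,B,c,46) for c in[(202,257),(281,213),(207,80),(167,69),(137,86),(126,124)]]),108,54,17)
b=fit(np.array([f(T,B,c,16) for c in[(186,292),(292,235),(210,82),(166,69),(122,90),(105,138)]]),126,72,19)
a2=fit(np.array([f(S,C,c,46) for c in[(218,358),(142,403),(215,527),(265,530),(305,515),(312,482)]]),108,54,17)
b2=fit(np.array([f(S,C,c,16) for c in[(234,364),(130,420),(215,570),(270,575),(313,545),(323,496)]]),126,72,19)
print(a-b,a2-b2)
E
python3 go.py
```

```text
Q [-0.92966961 -4.23274176] [-1.30766034 -3.87957008]
S [-0.56089308  0.06424047] [-1.03408185 -0.33604952]
L [2.45670009 1.17570119] [-0.69855823  0.66983381]
rack
 fit [ 6.28096e+02 -1.29708e+02  5.12000e-01]  deg 29.4 res [-0.1  0.  -0.6 -1.2 -0.5  0.6 -0.2  0.2  0.7  0.1  0.7  0.3]
 fit [ 6.26292e+02 -1.29770e+02  4.84000e-01]  deg 27.7 res [ 0.6 -0.6 -1.6 -1.4 -0.1 -0.3  0.4 -1.1 -1.8  2.7  2.5  0.7]
 fit [ 6.30267e+02 -1.27046e+02  5.19000e-01]  deg 29.7 res [-0.6  2.5  0.  -1.6  0.4  4.1  3.1  0.7  0.4 -3.7 -3.4 -2. ]
 fit [ 6.28847e+02 -1.27593e+02  5.00000e-01]  deg 28.7 res [-1.2 -0.4  0.2 -3.1 -2.4  1.   0.1 -3.1 -0.2  2.5  3.4  3.1]
[1.80396091 0.06237102 0.02885254] [1.41978562 0.54751005 0.01826541]
at [ 418.4 -408.   198. ] rot [-1.571 -0.     1.205] w 79.8 clk 31.75 F [0.5 0.3 0.6]
```

```bash
python3 -m jog '[{"x":0,"y":0,"z":0,"ax":0,"ay":0,"az":0,"grip":80},{"x":0,"y":0,"z":0,"ax":0,"ay":0,"az":0,"grip":80}]'; python3 -c "
from cell import *
print(finish_job())"
```

```text
clock: 31.95
eef_pos: [419.6, -406.3, 198.1]
tool_rot: [-1.571, -0.0, 1.21]
force: [0.1, -0.1, 0.6]
width: 79.9
the job is handed in; nothing more can be done
None
```

All three bottles and the tube rack are standing in their matching trays. The job was handed in at about 32 s of the 102 s allowed, with the arm clear of everything.

**Last checks, from both cameras:**

| Item | Distance from its tray centre | Limit |
|---|---|---|
| Square bottle | about 4 mm | 12 mm |
| Small bottle | about 1 mm | 11 mm |
| Large bottle | 1–3 mm | 11 mm |
| Rack (nose to nose) | about 2 mm, 0.02–0.03 rad out of line | 10 mm, 0.2 rad |

- **Height and tilt:** each piece met the tray floor at the expected height, 4–5 mm above where it was gripped on the bench. All look upright in the pictures.
- **Bystanders:** the beaker and the timer look unmoved in the final pictures. I compared them by eye and did not measure them again.

**Disagreements:**
- **Reported tool height:** the fingers stood about 30 mm higher than the reported TCP position said. I first saw this in the pictures. A partial close above the square bottle then reached 41.8 mm, narrower than its 48 mm body, which confirmed it. I lowered every grasp by 30 mm, and after that each contact height agreed.
- **Camera calibration:** the two cameras disagreed by about 3–4 mm in x on most points, and by up to 9 mm on the timer. I averaged the two views.
- **Square bottle offset:** its 4 mm comes from my overestimating how far it shifted in the jaws during the grasp.

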